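# Release a centrifuge lid with the emergency rod

### The job

The bench centrifuge has lost power with its lid locked. Slide the orange shutter on its sloping front fully to its end stop, take the red-handled release rod from its stand, push it through the slot that the shutter covered to press the hidden latch tab until the lid springs up, then hang the rod back in its stand. Leave the shutter open, and leave the jar, carton and beaker where they stand.

Things in the scene. Friction and masses are not known exactly. Their poses are not given: they have to be found in the camera images.
- centrifuge: Cream bench centrifuge, fixed, 280 deep (x), 230 wide (y). Its front is at its own -x and faces roughly away from the robot. Origin: centre of underside, z up. Front panel slopes 30 degrees from horizontal, from 60 high at x=-135 to 115 high at x=-40: a rod square to it leans 30 degrees from vertical and is pushed along (0.5, 0, -0.866) of this frame; up the slope is (0.866, 0, 0.5). Lid top 137 high.
- slot (a point): Middle of the slot in the panel's outer face, at (-87.4, 0, 87.5) in the centrifuge's frame; same axes. The slot is 24 long along y and 12.5 wide up the slope; behind it a straight guide of the same section, square to the panel, runs to 25 below the face, so only a rod nearly square to the panel (within 10 degrees) passes. The yellow tab lies 32 deep. The shutter covers it at the start.
- shutter (a joint): Travel of the orange shutter in m along the centrifuge's +y: 0 covering the slot, 0.045 at the end stop, slot fully clear (starts at 0 to 0.010). Stays where left; friction about 2 N.
- shutter_fin (a point): Centre of the orange fin by which the shutter is slid. It stands square to the panel: 12 thick along y, 26 long up the slope, 28 high; its top is 31.5 and its plate's top (40 along y, 44 up the slope) 3.5 off the panel face. This point is 19.5 off the face, straight out from the slot's middle at joint shutter 0, and rides with the shutter.
- tab (a joint): Angle of the hidden sprung latch tab in rad: 0 at rest, about 0.18 (tab pushed in 6 mm) frees the lid, 0.33 (10 mm) is its stop. It needs 2 to 6 N and springs back when let go.
- tab_face (a point): Middle of the face of the latch tab (30 by 30, yellow plastic), straight behind the slot's middle, 32 below the panel face along the normal when at rest.
- lid_front (a point): Middle of the lid's front edge, at (-40, 0, 117) in the centrifuge's frame when shut. The lid (174 by 216) is hinged at the centrifuge's +x end; once the latch is freed it springs open by itself by 23 degrees, so that this point rises about 68, and stays up.
- rod_grip (a point): Centre of the release rod's red handle, a square bar 18 by 18 by 50 long, sides along this frame's x and y; z runs along the rod from tip to handle. Below it: a black collar (26 across, 6 thick, underside 31 below this point), then a steel shaft 8 across, 85 long, with a round tip 116 below this point. About 80 g.
- rod_tip (a point): The very tip of the release rod, on its axis.
- stand_hole (a point): Middle of the 15 by 15 square hole at the upper face of the blue top plate (70 by 50, 10 thick) of the fixed tool stand, 95 above the bench; axes of the stand. The rod hangs upright in it, collar resting on the plate, handle sides along these axes; tip 10 above the bench. The stand is on either side of the centrifuge.
- jar: Amber glass jar, 60 across, 90 high, loose; stands on the other side of the centrifuge from the tool stand. Origin: centre of its underside.
- carton: White and blue carton, 45 by 60 by 80 high, loose. Origin: centre of its underside.
- beaker: Glass beaker, 72 across, 85 high, loose. Origin: centre of its underside.
Mind the look-alikes: they are no part of the job. What is shaped like the part that bears stand_hole but yellow is not meant. Leave any blue look-alike of the part that bears rod_grip alone.

How it is judged:
On the way, in this order (a step that is already met when the one before it is completed fails the run):
1. the shutter is at its end stop (within 3 mm) (value of joint shutter above 0.042 m), for 0.2 s.
2. the rod's tip, through the slot, pushes the latch tab in (value of joint tab above 0.12 rad and distance between rod_tip and tab_face below 0.018 m), for 0.02 s.
At the end, for the whole second after the job is handed in: Lid sprung up (front edge over 165 mm above the centrifuge's underside), shutter within 3 mm of its end stop, tab let go, rod released and hanging upright (0.12 rad) in the stand's hole, collar on the plate (handle centre within 10 mm of the hole sideways and 26 to 35 mm above it) (z of lid_front in the frame of centrifuge above 0.165 m and value of joint shutter above 0.042 m and value of joint tab below 0.05 rad and horizontal distance between rod_grip and stand_hole below 0.01 m and z of rod_grip in the frame of stand_hole between 0.026 and 0.035 m and angle between rod_grip's own z axis and vertical below 0.12 rad); the robot touches nothing.
It fails at once if the jar is shoved (over 20 mm) or tipped (distance of jar from where it was at the start of the episode above 0.02 m or angle between jar's own z axis and vertical above 0.35 rad).
It fails at once if the carton is shoved (over 20 mm) or tipped (distance of carton from where it was at the start of the episode above 0.02 m or angle between carton's own z axis and vertical above 0.35 rad).
It fails at once if the beaker is shoved (over 20 mm) or tipped (distance of beaker from where it was at the start of the episode above 0.02 m or angle between beaker's own z axis and vertical above 0.35 rad).
It also fails if it takes over 67 s, if anything falls off the work surface, if the arm or the gripper's body presses on something with over 40 N, if the wrist force passes 120 N, or if a joint passes its speed limit or range.

### The arm

A 7-joint arm with a two-finger parallel gripper is mounted at the origin on the work surface. World frame = base frame: x ahead of the robot, y to its left, z up, the work surface at z = 0. Lengths are in m, angles in rad, forces in N, time in s.
With the tool pointing down it reaches from about 0.4 to 0.85 m from the base axis. Payload 4.4 kg.
Tool frame: the origin (TCP) lies on the centre line of the jaws, within the pads' length; the fingertips stand 14 mm ahead of it and the grasp point (between the pads) lies 5 mm behind it; z points along the fingers, x is the direction in which the jaws open and shut, and the axes are right-handed (so a half turn about z gives the same grasp; the last joint's range is limited). The gripper opens to 94 mm and grips with 3 to 60 N. Pads are 16 mm wide; open, the fingers measure 119 mm over their backs; the gripper's body (75 mm by 177 mm) begins 78 mm behind the grasp point.
Start: joints at [-1.392, 0.628, 0.038, 1.517, -0.027, 0.996, -0.02], TCP at [0.158, 0.631, 0.219] pointing down, gripper open.
Joint ranges: [-3.06, 3.06], [-0.37, 2.12], [-1.25, 1.32], [0.18, 2.47], [-1.1, 4.24], [0.23, 1.98], [-2.94, 2.94]. Speed limits (rad/s): [2.57, 2.57, 3.14, 3.14, 3.14, 3.14, 3.14].

### API

Orientations are given as [roll, pitch, yaw] about the fixed x, y, z axes, in that order (R = Rz(yaw) Ry(pitch) Rx(roll)).
In Python, from workcell import read_state, vision, order, boxes_of gives the robot as it stands.
- The arm moves only by the tool step_arm, never from a script. Its argument "targets" is a list of rows, each an object of numbers: "x", "y", "z": the shift along the tool's x, y, z as a fraction of full scale; "wx", "wy", "wz": the turn, a rotation vector about the tool's x, y, z as a fraction of full scale. A call has 1 to 20 rows; each row shifts and turns the commanded pose from where the row before left it, along the tool's axes as they then stand; what a row does not reach is not made up. Full scale, the value 1, is 0.04 m for a shift and 5 degrees for a turn. A row lasts 1/10 s, in which the tool goes at most 50 mm and 8.59 degrees, less where a joint would pass 70% of its speed; a pose out of reach is approached as far as the arm can. A call with a number of a shift or a turn outside -1 to 1 is refused whole. A call with a gripper value outside its range is refused whole. "gripper" is the opening, from -1 (shut) to 1 (fully open), set as the call begins (left out, the last holds). The fingers move at their own pace and stop on an object; "grip_force" is the grip in N (left out, the last holds). Time passes only in rows, so rows that do not move let the fingers close. It gives the time, the measured TCP pose, the force and the opening at its end, in the units of the state.
- read_state(): the state, without advancing time (a new reading comes with each control period).
- vision.camera(name): name is "scene" or "side" or "wrist"; returns a dict with "frame" (400x640x3 uint8, red, green, blue), "z_map" (400x640 float32, m along the optical axis (not along the pixel's ray), 0 where there is no reading), "K" (3x3 intrinsics, pixels), "pose" (4x4, takes a point from camera to world coordinates); the wrist camera has in their place "mount" (4x4, takes a point from camera to tool coordinates, whose origin is the TCP and whose axes are the tool frame's). Camera axes: x right, y down, z forward; pixel columns grow to the right and rows downward; lengths in m; the calibration is good to about 2 mm. The wrist camera is an equidistant fisheye: a pixel r from the principal point sees the ray r / f radians off the axis. A picture is of the moment at which its call begins: read the wrist's pose just before it.
- order.hand_in(): hands the job in, once; it reports no verdict.
Trained networks look in the newest picture that a camera, given by its name, has taken for a name from the list of things; names that differ only in an ending like _2 or _b are one class to them, and where a whole thing is asked for, a point or a joint stands for the part that bears it (a point fixed in the world has none). Each returns a list of dicts, best first, with "score" (0 to 1); they miss things now and then, are a little off and sometimes report something else, mostly with a low value. They report only what shows in the picture. A call takes as long as a camera call. They do not tell look-alikes from the thing itself.
- boxes_of(camera, target): "location" ([x, y, z] in m, in world coordinates, good to about 4 mm: the middle of the surface that is visible of it).
The state is a dict: "t": time; "q": joint angles; "qvel": joint speeds; "tau": joint torques, N m; "tcp_pos": TCP position; "orientation": TCP orientation; "force": force on the tool from outside, world axes, zero at the start; "wrist_torque": the same for the moment, N m; "width": finger opening in m.
Only numpy, scipy, OpenCV 4.12 (cv2) and the standard library are available. Lean on these libraries where they do the work, as an engineer would, in place of code of your own. Each camera call takes 0.05 s, during which the arm holds its last target. There are 200 camera calls.

## Working session

There is one attempt and no reset: what is moved stays moved. The work goes in short steps, Python scripts to look and compute and a tool call to move; the robot and the scene stay as the last step left them, time stands still between calls to the robot, and variables do not carry over. Pictures are saved under pics/ and viewed, about 8 in all and at most 12, crops included, and the job is handed in when it is done.

Besides the shell and the picture viewer there is one more tool, called after "Emit:" as name(argument=value, ...) on one line, values as JSON. step_arm: Moves the arm, as the interface text tells. Its arguments: {"type":"object","properties":{"targets":{"type":"array","items":{"type":"object","properties":{"x":{"type":"number","minimum":-1,"maximum":1},"y":{"type":"number","minimum":-1,"maximum":1},"z":{"type":"number","minimum":-1,"maximum":1},"wx":{"type":"number","minimum":-1,"maximum":1},"wy":{"type":"number","minimum":-1,"maximum":1},"wz":{"type":"number","minimum":-1,"maximum":1}}}},"gripper":{"type":"number"},"grip_force":{"type":"number"}},"required":["targets"]}

```bash
ls; mkdir -p pics; python3 - <<'E'
from workcell import read_state, vision, order, boxes_of
import cv2,numpy as np
print(read_state())
for c in ["scene","side"]:
    d=vision.camera(c); cv2.imwrite(f"pics/{c}0.png",d["frame"][:,:,::-1])
    np.savez(f"{c}0.npz",**d)
    print(c,d["K"].tolist(),d["pose"].round(3).tolist())
    for n in ["centrifuge","shutter","shutter_fin","slot","rod_grip","stand_hole","jar","carton","beaker","lid_front"]:
        try: print(n,[(np.round(b["location"],3).tolist(),round(b["score"],2)) for b in boxes_of(c,n)])
        except Exception as e: print(n,e)
print(read_state()["t"])
E
```

```text
pics
{'t': 0.0, 'q': array([-1.39179113,  0.62932247,  0.03845491,  1.51831338, -0.0269778 ,
        0.99632589, -0.02002369]), 'qvel': array([-1.79462402e-03,  5.13811321e-04,  2.08123075e-05, -2.63874663e-04,
       -1.05521741e-03,  1.10287555e-03, -1.22826643e-03]), 'tau': array([ 4.52967570e-04, -5.49721098e+01,  1.14339553e+00, -1.86631644e+01,
       -5.22870035e-02,  2.36796570e-02,  1.65849024e-04]), 'tcp_pos': array([0.15737243, 0.6300187 , 0.21858716]), 'orientation': array([3.14154414e+00, 1.85012827e-03, 1.32597023e+00]), 'force': array([ 0.43953659, -1.00112769, -0.61785062]), 'wrist_torque': array([0.02685213, 0.06596222, 0.00293604]), 'width': 0.09389911400765716}
scene [[445.71398733919904, 0.0, 319.0538787710515], [0.0, 445.71398733919904, 198.84457482054322], [0.0, 0.0, 1.0]] [[-0.754, 0.379, -0.537, 1.167], [0.657, 0.45, -0.605, 0.873], [0.012, -0.809, -0.588, 0.878], [0.0, 0.0, 0.0, 1.0]]
centrifuge [([0.543, 0.089, 0.097], 0.92)]
shutter [([0.598, 0.046, 0.098], 0.57)]
shutter_fin [([0.6, 0.046, 0.097], 0.75)]
slot [([0.542, 0.086, 0.095], 0.66)]
rod_grip [([0.3
[... 375 characters left out ...]
 []
side [[443.85526248287846, 0.0, 317.25058916372234], [0.0, 443.85526248287846, 194.9856857836703], [0.0, 0.0, 1.0]] [[0.74, -0.508, 0.441, -0.174], [-0.673, -0.576, 0.465, -0.621], [0.018, -0.641, -0.768, 1.196], [0.0, 0.0, 0.0, 1.0]]
centrifuge [([0.448, 0.0, 0.114], 0.85)]
shutter [([0.6, 0.038, 0.102], 0.57)]
shutter_fin [([0.602, 0.033, 0.102], 0.59)]
slot [([0.445, 0.0, 0.12], 0.77)]
rod_grip [([0.42, 0.336, 0.123], 0.46), ([0.315, 0.337, 0.106], 0.42)]
stand_hole [([0.415, 0.334, 0.019], 0.79)]
jar [([0.423, -0.334, 0.072], 0.59)]
carton [([0.606, 0.28, 0.061], 0.88)]
beaker [([0.615, -0.307, 0.063], 0.75), ([0.596, 0.035, 0.105], 0.27)]
lid_front [([0.445, 0.019, 0.14], 0.74)]
1.1
```

View pics/scene0.png

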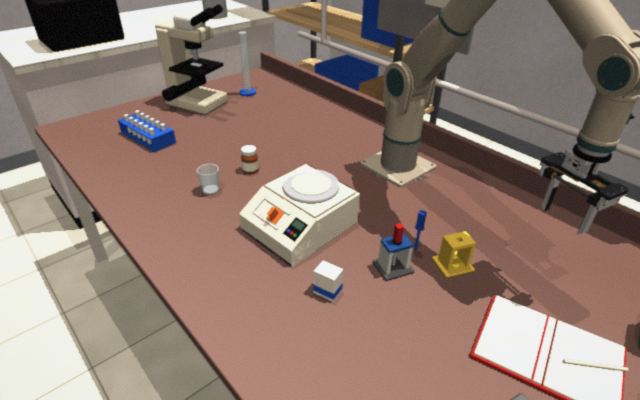

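View pics/side0.png

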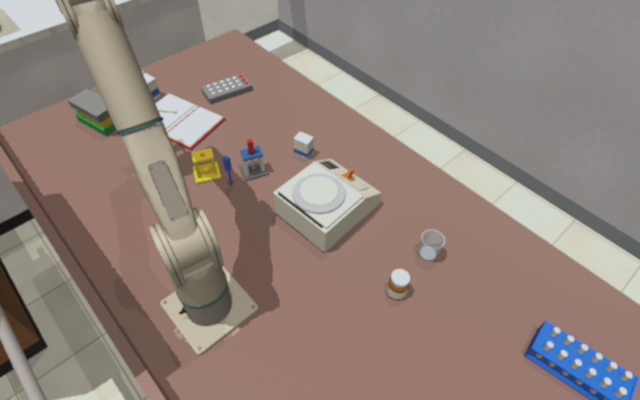

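The pictures show the following.
- **Fin:** the orange fin is at scene (273,214) and side (348,174).
- **Rod candidates:** the red handle at scene (398,233), in the blue-topped grey stand, is the one I want. The blue rod at (420,222) is a look-alike.
- **Stand candidates:** blue-topped at (395,242) is the one I want. The yellow one at (457,245) is a look-alike.
- **Loose things:** carton (328,281), jar (250,160), beaker (208,180).

Next I'll fit the poses from the depth.

```bash
cat > h.py <<'E'
import numpy as np,cv2
def cloud(f):
    d=dict(np.load(f)); Z=d["z_map"]; K=d["K"]; v,u=np.mgrid[:400,:640]
    P=np.stack([(u-K[0,2])/K[0,0]*Z,(v-K[1,2])/K[1,1]*Z,Z],-1)
    W=P@d["pose"][:3,:3].T+d["pose"][:3,3]; 
    N=np.cross(np.roll(W,-2,1)-np.roll(W,2,1),np.roll(W,-2,0)-np.roll(W,2,0)); N/=-np.linalg.norm(N,axis=-1,keepdims=True)+1e-12
    W[Z==0]=np.nan
    return W,N,cv2.cvtColor(d["frame"],cv2.COLOR_RGB2HSV)
E
python3 - <<'E'
from h import *
for c in ["scene","side"]:
    W,N,H=cloud(c+"0.npz"); h,s,v=[H[...,i].astype(int) for i in range(3)]
    R=(W[...,0]>.35)&(W[...,0]<.72)&(abs(W[...,1]-.05)<.19)&(W[...,2]>.02)&(W[...,2]<.16)
    cen=R&(s<110)&(h<40)
    print(c,"table",np.nanmedian(W[(abs(W[...,0]-.5)<.3)&(W[...,1]>.2)&(W[...,1]<.5)][:,2]))
    p=cen&(abs(abs(N[...,2])-.866)<.05); n=N[p]; n*=np.sign(n[:,2:]);
    if p.sum()>30:
        m=np.median(n,0); q=W[p]; c0=np.median(q,0)
        k=np.linalg.norm(n-m,axis=1)<.2; q=q[k]; c0=q.mean(0)
        for _ in range(4):
            vv=np.linalg.svd(q-c0,full_matrices=False)[2][2]; vv*=np.sign(vv[2]); r=(q-c0)@vv; q=q[abs(r)<.002]; c0=q.mean(0)
        print("panel",len(q),c0.round(4),vv.round(3),"yaw",np.degrees(np.arctan2(-vv[1],-vv[0])))
    for name,zz in (("lidtop",(.125,.15)),):
        t=cen&(W[...,2]>zz[0])&(W[...,2]<zz[1])&(abs(N[...,2])>.95); q=W[t]
        print(name,len(q),np.median(q[:,2]),cv2.minAreaRect((q[:,:2]*1000).astype(np.float32)))
    # all footprint
    q=W[cen]; print("foot",cv2.minAreaRect((q[:,:2]*1000).astype(np.float32)))
    sd=cen&(abs(N[...,2])<.1)&(W[...,2]<.1); q=W[sd]; n=N[sd]
    a=np.degrees(np.arctan2(n[:,1],n[:,0])); hh,e=np.histogram(a,36,(-180,180))
    for i in np.argsort(hh)[-4:]:
        k=abs((a-e[i]-5+180)%360-180)<12; 
        if k.sum()>20:
            m=np.median(n[k],0); print("side n",np.degrees(np.arctan2(m[1],m[0])).round(1),k.sum(),"centroid",np.median(q[k],0).round(4))
    o=R&(h>=4)&(h<=18)&(s>170)&(v>120)&(W[...,2]>.07); q=W[o]; print("orange",len(q),np.median(q,0).round(4),q.min(0).round(3),q.max(0).round(3))
    B=(abs(W[...,0]-.43)<.07)&(abs(W[...,1]-.345)<.06)
    red=B&((h<6)|(h>172))&(s>150)&(W[...,2]>.10); q=W[red]; print("red",len(q),np.median(q,0).round(4),q.min(0).round(3),q.max(0).round(3))
    bl=B&(h>95)&(h<130)&(s>120)&(abs(W[...,2]-.095)<.006); q=W[bl]; print("blue",len(q),np.median(q[:,2]),cv2.minAreaRect((q[:,:2]*1000).astype(np.float32)))
    bl=(abs(W[...,0]-.31)<.08)&(abs(W[...,1]-.34)<.06)&(h>95)&(h<130)&(s>120)&(W[...,2]>.01); q=W[bl]; print("bluerod",len(q),np.median(q,0),q.min(0),q.max(0))
E
```

```text
scene table 0.0011543210095840695
panel 140 [0.5938 0.0395 0.0882] [0.462 0.043 0.886] yaw -174.62864508803813
lidtop 940 0.13744319485774042 ((462.03759765625, 37.86485290527344), (163.0230712890625, 201.11871337890625), 4.984715461730957)
foot ((503.00323486328125, 37.06944274902344), (282.8028564453125, 237.9302215576172), 4.83838415145874)
side n 98.1 422 centroid [0.4909 0.1512 0.057 ]
side n 4.4 264 centroid [0.6395 0.0605 0.0389]
side n 91.5 473 centroid [0.4979 0.1516 0.058 ]
side n 95.0 677 centroid [0.4945 0.1514 0.057 ]
orange 156 [0.603  0.0462 0.0975] [0.579 0.026 0.079] [0.619 0.06  0.121]
red 160 [0.4257 0.3494 0.1324] [0.41  0.333 0.101] [0.433 0.357 0.155]
blue 275 0.09538989070526316 ((421.3276062011719, 345.39373779296875), (51.02361297607422, 70.6242904663086), 69.38744354248047)
bluerod 171 [0.32400582 0.34276315 0.10673167] [0.31244471 0.33346257 0.01175062] [0.38941393 0.35733989 0.1438757 ]
side table 0.0015247322526683593
panel 119 [0.5917 0.0196 0.0902] [0.525 0.039 0.851] yaw -175.75916979818274
lidtop 1 0.12724270532175197 ((465.495361328125, -54.24011993408203), (0.0, 0.0), 0.0)
foot ((499.96771240234375, 37.84431457519531), (287.43328857421875, 234.27096557617188), 4.6090312004089355)
side n -87.8 386 centroid [ 0.4878 -0.0776  0.0597]
side n -178.3 343 centroid [0.3615 0.0219 0.0593]
side n -175.3 498 centroid [0.3617 0.0164 0.0622]
side n -85.7 539 centroid [ 0.4898 -0.0774  0.0593]
orange 40 [0.5909 0.0363 0.1048] [0.583 0.024 0.086] [0.608 0.052 0.121]
red 56 [0.4136 0.3409 0.1377] [0.405 0.332 0.103] [0.425 0.353 0.157]
blue 133 0.09516974861573235 ((414.78411865234375, 343.367431640625), (48.108428955078125, 64.24769592285156), 68.86506652832031)
bluerod 93 [0.31255279 0.33636211 0.10899043] [0.30401429 0.3284977  0.03170609] [0.38996223 0.36113933 0.14469183]
```

```bash
cat >> h.py <<'E'
from scipy.spatial.transform import Rotation as Ro
def Rc(yaw): return Ro.from_euler('z',yaw,degrees=True).as_matrix()
YAW=184.85; C0=np.array([.5012,.0373,0.])
def c2w(p): return Rc(YAW)@np.array(p)+C0
NRM=np.array([-.5,0,.866])   # panel normal, C frame
SLOT=np.array([-.0874,0,.0875])
# tilted tool: x=-Cy, z=-NRM
RT=Rc(YAW)@np.column_stack([[0,-1,0],[-.866,0,-.5],[.5,0,-.866]])
def down(yaw): 
    return Rc(yaw)@np.diag([1.,-1,-1])
def delta(pos,R,turn_first=True):
    from workcell import read_state
    s=read_state(); Rn=Ro.from_euler('xyz',s["orientation"]).as_matrix()
    rv=Ro.from_matrix(Rn.T@R).as_rotvec(degrees=True)
    d=np.array(pos)-s["tcp_pos"]
    print("t",round(s["t"],2),"tcp",s["tcp_pos"].round(4),"F",s["force"].round(1),"w",round(s["width"],4))
    print("turn deg",rv.round(2),"full scale",(rv/5).round(2)); print("shift mm after turn",(R.T@d*1000).round(1)," before turn",(Rn.T@d*1000).round(1),"dist/40",(np.linalg.norm(d)/.04).round(1))
E
python3 - <<'E'
from h import *
print("slot",c2w(SLOT),"fin0",c2w(SLOT+.0195*NRM))
delta([.42,.342,.335],down(94.85))
delta(c2w(SLOT+.12*NRM),RT)
E
```

```text
slot [0.58828706 0.04468944 0.0875    ] fin0 [0.59800215 0.04551378 0.104387  ]
t 1.1 tcp [0.1575 0.6306 0.2195] F [ 0.4  0.1 -0.6] w 0.094
turn deg [ -0.     0.   -18.88] full scale [-0.    0.   -3.78]
shift mm after turn [-309.8  237.1 -115.5]  before turn [-216.4  324.6 -115.5] dist/40 10.2
t 1.1 tcp [0.1575 0.6306 0.2195] F [ 0.4  0.1 -0.6] w 0.094
turn deg [ 29.73  -4.94 -18.44] full scale [ 5.95 -0.99 -3.69]
shift mm after turn [-620.3  394.8 -195.5]  before turn [-444.6  616.7   28.1] dist/40 19.0
```

Emit:
step_arm(targets=[{"z": -1}, {"z": -1}, {"z": -1}, {"wz": -0.94}, {"wz": -0.94}, {"wz": -0.94}, {"wz": -0.94}])

```text
invalid input at $.targets[0]: expected keys x, y, z, wx, wy, wz
```

```bash
python3 - <<'E'
from h import *
delta(c2w(SLOT+.12*NRM)+[0,0,.06],down(94.85))
delta(c2w(SLOT+.12*NRM),RT)
E
```

```text
t 1.1 tcp [0.1575 0.6306 0.2195] F [ 0.4  0.1 -0.6] w 0.094
turn deg [ -0.     0.   -18.88] full scale [-0.    0.   -3.78]
shift mm after turn [-620.3  439.7  -31.9]  before turn [-444.6  616.7  -31.9] dist/40 19.0
t 1.1 tcp [0.1575 0.6306 0.2195] F [ 0.4  0.1 -0.6] w 0.094
turn deg [ 29.73  -4.94 -18.44] full scale [ 5.95 -0.99 -3.69]
shift mm after turn [-620.3  394.8 -195.5]  before turn [-444.6  616.7   28.1] dist/40 19.0
```

Emit:
step_arm(targets=[{"x": 0, "y": 0, "z": -1, "wx": 0, "wy": 0, "wz": -0.94}, {"x": 0, "y": 0, "z": -1, "wx": 0, "wy": 0, "wz": -0.94}, {"x": 0, "y": 0, "z": -0.9, "wx": 0, "wy": 0, "wz": -0.94}, {"x": 0, "y": 0, "z": 0, "wx": 0, "wy": 0, "wz": -0.94}, {"x": -0.6, "y": 0.43, "z": 0, "wx": 0, "wy": 0, "wz": 0}, {"x": -0.6, "y": 0.43, "z": 0, "wx": 0, "wy": 0, "wz": 0}, {"x": -0.6, "y": 0.43, "z": 0, "wx": 0, "wy": 0, "wz": 0}, {"x": -0.6, "y": 0.43, "z": 0, "wx": 0, "wy": 0, "wz": 0}, {"x": -0.6, "y": 0.43, "z": 0, "wx": 0, "wy": 0, "wz": 0}, {"x": -0.6, "y": 0.43, "z": 0, "wx": 0, "wy": 0, "wz": 0}, {"x": -0.6, "y": 0.43, "z": 0, "wx": 0, "wy": 0, "wz": 0}, {"x": -0.6, "y": 0.43, "z": 0, "wx": 0, "wy": 0, "wz": 0}], gripper=1)

```text
t: 2.3
tcp_pos: [0.3113, 0.4497, 0.3356]
orientation: [3.141, -0.0, 1.654]
force: [0.2, 0.1, 0.3]
width: 0.0943
```

```bash
python3 - <<'E'
from h import *
from workcell import *
s=read_state(); d=vision.camera("wrist"); np.savez("w1.npz",**d,pos=s["tcp_pos"],ori=s["orientation"]); cv2.imwrite("pics/w1.png",d["frame"][:,:,::-1])
print(d["K"],d["mount"].round(3),{n:[(np.round(b["location"],4).tolist(),round(b["score"],2)) for b in boxes_of("wrist",n)] for n in ("rod_grip","stand_hole","shutter_fin")})
delta(c2w(SLOT+.12*NRM)+[0,0,.06],down(94.85))
E
```

```text
[[309.70691629   0.         321.88023381]
 [  0.         309.70691629 199.3589141 ]
 [  0.           0.           1.        ]] [[ 1.    -0.001 -0.001 -0.001]
 [ 0.001  0.966  0.26  -0.074]
 [ 0.001 -0.26   0.966 -0.166]
 [ 0.     0.     0.     1.   ]] {'rod_grip': [([0.4319, -0.301, 0.0403], 0.65), ([0.3162, 0.3466, 0.125], 0.64)], 'stand_hole': [([0.2792, 0.448, 0.0973], 0.96), ([0.394, 0.3615, 0.0461], 0.91)], 'shutter_fin': []}
t 2.5 tcp [0.3108 0.4506 0.3357] F [-0.3 -0.8 -0.2] w 0.0938
turn deg [-0.   -0.04 -0.16] full scale [-0.   -0.01 -0.03]
shift mm after turn [-428.   302.1   84.3]  before turn [-427.2  303.3   84. ] dist/40 13.3
```

View pics/w1.png

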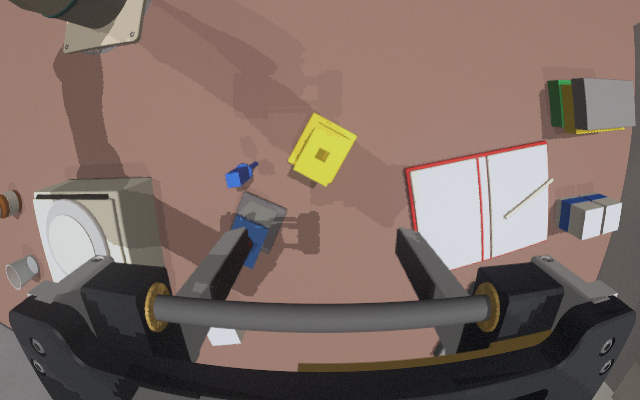

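The wrist view shows the yellow stand at (322,152), the blue look-alike rod at (240,176) and the blue stand partly behind the left finger at (250,240). The centrifuge is on the left at (90,240). I'm going on to the shutter.

Emit:
step_arm(targets=[{"x": -0.71, "y": 0.5, "z": 0, "wx": 0, "wy": 0, "wz": 0}, {"x": -0.71, "y": 0.5, "z": 0, "wx": 0, "wy": 0, "wz": 0}, {"x": -0.71, "y": 0.5, "z": 0, "wx": 0, "wy": 0, "wz": 0}, {"x": -0.71, "y": 0.5, "z": 0, "wx": 0, "wy": 0, "wz": 0}, {"x": -0.71, "y": 0.5, "z": 0, "wx": 0, "wy": 0, "wz": 0}, {"x": -0.71, "y": 0.5, "z": 0, "wx": 0, "wy": 0, "wz": 0}, {"x": -0.71, "y": 0.5, "z": 0, "wx": 0, "wy": 0, "wz": 0}, {"x": -0.71, "y": 0.5, "z": 0, "wx": 0, "wy": 0, "wz": 0}, {"x": -0.71, "y": 0.5, "z": 0, "wx": 0, "wy": 0, "wz": 0}, {"x": -0.71, "y": 0.5, "z": 0, "wx": 0, "wy": 0, "wz": 0}, {"x": -0.71, "y": 0.5, "z": 0, "wx": 0, "wy": 0, "wz": 0}, {"x": -0.71, "y": 0.5, "z": 0, "wx": 0, "wy": 0, "wz": 0}, {"x": -0.71, "y": 0.5, "z": 0, "wx": 0, "wy": 0, "wz": 0}, {"x": -0.71, "y": 0.5, "z": 0, "wx": 0, "wy": 0, "wz": 0}, {"x": -0.71, "y": 0.5, "z": 0, "wx": 0, "wy": 0, "wz": 0}])

```text
t: 4.0
tcp_pos: [0.6459, 0.0525, 0.3352]
orientation: [3.142, -0.001, 1.657]
force: [1.0, 0.5, -0.2]
width: 0.094
```

Emit:
step_arm(targets=[{"x": 0, "y": 0, "z": 0, "wx": 1, "wy": 0, "wz": 0}, {"x": 0, "y": 0, "z": 0, "wx": 1, "wy": 0, "wz": 0}, {"x": 0, "y": 0, "z": 0, "wx": 1, "wy": 0, "wz": 0}, {"x": 0, "y": 0, "z": 0, "wx": 1, "wy": 0, "wz": 0}, {"x": 0, "y": 0, "z": 0, "wx": 1, "wy": 0, "wz": 0}, {"x": 0, "y": 0, "z": 0, "wx": 1, "wy": 0, "wz": 0}, {"x": 0, "y": 0, "z": 0, "wx": 0, "wy": 0, "wz": 0}], gripper=-0.2)

```text
t: 4.7
tcp_pos: [0.639, 0.0526, 0.3252]
orientation: [-2.623, -0.002, 1.657]
force: [-0.9, 0.4, -0.5]
width: 0.0413
```

```bash
python3 - <<'E'
from h import *
from workcell import *
print(read_state()["q"].round(2))
for p in (.08,.03,.0195): delta(c2w(SLOT+p*NRM),RT)
s=read_state(); d=vision.camera("wrist"); np.savez("w2.npz",**d,pos=s["tcp_pos"],ori=s["orientation"]); cv2.imwrite("pics/w2.png",d["frame"][:,:,::-1])
print({n:[(np.round(b["location"],4).tolist(),round(b["score"],2)) for b in boxes_of("wrist",n)] for n in ("shutter_fin","slot")})
E
```

```text
[-0.15  0.91  0.09  0.78 -0.07  1.98  1.57]
t 4.7 tcp [0.639  0.0526 0.3252] F [-0.9  0.4 -0.5] w 0.0413
turn deg [ 0.29 -0.05  0.1 ] full scale [ 0.06 -0.01  0.02]
shift mm after turn [ -3.6  74.5 151.4]  before turn [ -3.8  73.8 151.8] dist/40 4.2
t 4.7 tcp [0.639  0.0526 0.3252] F [-0.9  0.4 -0.5] w 0.0413
turn deg [ 0.29 -0.05  0.1 ] full scale [ 0.06 -0.01  0.02]
shift mm after turn [ -3.6  74.5 201.4]  before turn [ -3.9  73.5 201.8] dist/40 5.4
t 4.7 tcp [0.639  0.0526 0.3252] F [-0.9  0.4 -0.5] w 0.0413
turn deg [ 0.29 -0.05  0.1 ] full scale [ 0.06 -0.01  0.02]
shift mm after turn [ -3.6  74.5 211.9]  before turn [ -3.9  73.5 212.3] dist/40 5.6
{'shutter_fin': [([0.5928, 0.0413, 0.0971], 0.59)], 'slot': [([0.5138, 0.0433, 0.1204], 0.84)]}
```

View pics/w2.png

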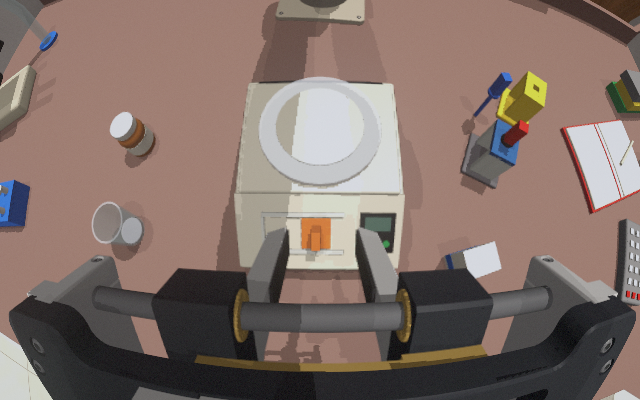

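The view shows the fin at (316,238), between the fingers, and the shutter rail running left to (262,238). The rod (red) is in the blue stand at (505,140). Joint 6 is at its limit up here, which should ease lower down. Next I'm measuring the fin from wrist depth.

```bash
cat >> h.py <<'E'
def wcloud(f):
    d=dict(np.load(f)); K=d["K"]; v,u=np.mgrid[:400,:640]; Z=d["z_map"]
    a=(u-K[0,2])/K[0,0]; b=(v-K[1,2])/K[1,1]; r=np.hypot(a,b)+1e-9; k=np.tan(r)/r
    P=np.stack([a*k*Z,b*k*Z,Z],-1); M=d["mount"]; T=P@M[:3,:3].T+M[:3,3]
    W=T@Ro.from_euler('xyz',d["ori"]).as_matrix().T+d["pos"]; W[Z==0]=np.nan
    return W,cv2.cvtColor(d["frame"],cv2.COLOR_RGB2HSV)
def w2c(W): return (W-C0)@Rc(YAW)
E
python3 - <<'E'
from h import *
W,H=wcloud("w2.npz"); C=w2c(W); h,s,v=[H[...,i].astype(int) for i in range(3)]
off=(C-SLOT)@NRM; up=(C-SLOT)@np.array([.866,0,.5]); y=C[...,1]
near=(abs(y)<.1)&(abs(up)<.08)
o=near&(h>=3)&(h<=20)&(s>150)
def st(n,m): print(n,m.sum(),"off",np.percentile(off[m],[5,50,95]).round(4),"up",np.percentile(up[m],[2,50,98]).round(4),"y",np.percentile(y[m],[2,50,98]).round(4))
st("plate",o&(off<.012)); st("fin",o&(off>.015)); st("fintop",o&(off>.024))
cr=(s<90)&(h<40)&(abs(off)<.006)&(abs(y)<.1)&(up<.05)&(up>-.05); st("panel",cr)
from numpy.linalg import lstsq
q=C[cr]; A=np.c_[q[:,:2],np.ones(len(q))]; print(lstsq(A,q[:,2],rcond=None)[0])
# lid edges
lid=(abs(C[...,2]-.137)<.004)&(abs(y)<.13)&(abs(C[...,0])<.16); q=W[lid]; print("lid",lid.sum(),np.median(q[:,2]),cv2.minAreaRect((q[:,:2]*1000).astype(np.float32)), "C-frame", np.percentile(C[lid],[1,99],axis=0).round(4).tolist(), "expected lid x -40..134")
a=(abs(C[...,2])<.004)
B=(abs(W[...,0]-.43)<.08)&(abs(W[...,1]-.345)<.07)
for n,m in (("blue",B&(h>95)&(h<130)&(s>120)&(abs(W[...,2]-.095)<.008)),("red",B&((h<6)|(h>172))&(s>150)&(W[...,2]>.1))):
    q=W[m]; print(n,len(q),np.median(q,0).round(4),q.max(0).round(4), cv2.minAreaRect((q[:,:2]*1000).astype(np.float32)) if len(q)>5 else "")
E
```

```text
plate 628 off [0.0057 0.007  0.0083] up [-0.025  -0.0011  0.0167] y [-0.012   0.0055  0.0246]
fin 209 off [0.02   0.0347 0.0363] up [-0.0156  0.0002  0.0089] y [0.0013 0.0064 0.0116]
fintop 190 off [0.028  0.0349 0.0363] up [-0.0158 -0.0015  0.0089] y [0.0013 0.0064 0.0115]
panel 5812 off [0.0022 0.0035 0.0051] up [-0.0474  0.0193  0.0493] y [-0.096   0.0001  0.0975]
[ 0.57631802 -0.00608451  0.14201596]
lid 10280 0.13660204426052985 ((456.13165283203125, 32.54280471801758), (167.52801513671875, 167.78671264648438), 84.0958023071289) C-frame [[-0.034, -0.0772, 0.1333], [0.1221, 0.0789, 0.1394]] expected lid x -40..134
blue 586 [0.434  0.3357 0.0953] [0.4617 0.3704 0.0975] ((422.376953125, 343.58428955078125), (50.447715759277344, 69.92298889160156), 70.36284637451172)
red 335 [0.4271 0.3388 0.1355] [0.4328 0.3544 0.1529] ((422.2502746582031, 342.6463317871094), (18.765403747558594, 19.806102752685547), 71.22771453857422)
```

```bash
python3 - <<'E'
from h import *
for f in ("scene","side","w2"):
    if f=="w2": W,H=wcloud("w2.npz")
    else: W,_,H=cloud(f+"0.npz")
    C=w2c(W); h,s,v=[H[...,i].astype(int) for i in range(3)]
    off=(C-SLOT)@NRM; up=(C-SLOT)@np.array([.866,0,.5]); y=C[...,1]
    o=(abs(y)<.1)&(abs(up)<.08)&(h>=3)&(h<=20)&(s>150)
    def st(n,m): print(f,n,m.sum(),"off",np.percentile(off[m],[5,50,95]).round(4),"up",np.percentile(up[m],[1,50,99]).round(4),"y",np.percentile(y[m],[2,50,98]).round(4))
    if (o&(off<.012)).sum(): st("plate",o&(off<.012)); 
    if (o&(off>.024)).sum(): st("fintop",o&(off>.026))
    cr=(s<90)&(h<40)&(abs(off)<.007)&(abs(y)<.1)&(up<.03)&(up>-.05); st("panel",cr)
    fr=(s<110)&(h<40)&(abs(y)<.1)&(C[...,2]>.02)&(C[...,2]<.055)
    for n,m in (("front",fr&(C[...,0]<-.12)&(C[...,0]>-.155)),("+y",(s<110)&(abs(C[...,0])<.12)&(C[...,2]>.02)&(C[...,2]<.1)&(abs(y-.115)<.01)),("-y",(s<110)&(abs(C[...,0])<.12)&(C[...,2]>.02)&(C[...,2]<.1)&(abs(y+.115)<.01)),("lid",(abs(y)<.13)&(abs(C[...,0])<.16)&(abs(C[...,2]-.137)<.004)&(abs(y)>.085))):
        if m.sum()>10: print(f,n,m.sum(),np.median(C[m],0).round(4),np.percentile(C[m],[1,99],axis=0).round(4).tolist())
E
```

```text
scene plate 105 off [0.0031 0.0067 0.01  ] up [-0.0255 -0.0093  0.0158] y [-0.0736 -0.0024  0.0223]
scene fintop 40 off [0.0267 0.0332 0.0372] up [-0.0163 -0.0039  0.0071] y [-0.0036  0.0012  0.0092]
scene panel 980 off [-0.      0.0032  0.0065] up [-0.0495 -0.0175  0.0293] y [-0.0957 -0.0028  0.0968]
scene front 393 [-0.1397 -0.0079  0.0377] [[-0.1425, -0.0983, 0.0203], [-0.1368, 0.0974, 0.0548]]
scene +y 53 [-0.096   0.1102  0.0862] [[-0.119, 0.1054, 0.0725], [-0.0738, 0.1175, 0.0995]]
scene -y 1226 [-0.0094 -0.1141  0.0611] [[-0.1174, -0.1174, 0.021], [0.117, -0.107, 0.0995]]
side plate 25 off [0.0036 0.006  0.0116] up [-0.0163  0.0051  0.0135] y [-0.0073  0.0089  0.0224]
side fintop 16 off [0.0267 0.0306 0.0341] up [-0.0099  0.0056  0.0158] y [0.0004 0.0074 0.0109]
side panel 363 off [0.0004 0.0026 0.0062] up [-0.0493 -0.009   0.029 ] y [-0.0924  0.0259  0.0969]
side +y 638 [0.0071 0.1133 0.0607] [[-0.1173, 0.1085, 0.0209], [0.1181, 0.116, 0.099]]
side -y 13 [-0.0915 -0.1121  0.0873] [[-0.1165, -0.1162, 0.0743], [-0.0744, -0.1054, 0.0994]]
w2 plate 628 off [0.0057 0.007  0.0083] up [-0.0252 -0.0011  0.0173] y [-0.012   0.0055  0.0246]
w2 fintop 183 off [0.0293 0.0349 0.0363] up [-0.0165 -0.0023  0.009 ] y [0.0013 0.0064 0.0115]
w2 panel 3824 off [0.0022 0.0036 0.0059] up [-0.0493  0.0003  0.0298] y [-0.0973 -0.0038  0.0978]
w2 front 104 [-0.1415  0.0026  0.043 ] [[-0.1422, -0.0418, 0.0308], [-0.14, 0.0509, 0.0546]]
w2 +y 299 [-0.096   0.1111  0.0861] [[-0.1189, 0.1052, 0.0724], [-0.0717, 0.1177, 0.0997]]
w2 -y 177 [-0.0974 -0.1088  0.0866] [[-0.1189, -0.1127, 0.0737], [-0.074, -0.1051, 0.0996]]
```

```bash
sed -i 's/^YAW=.*/YAW=184.85; C0=np.array([.5062,.0377,0.])/' h.py; python3 - <<'E'
from h import *
print("slot",c2w(SLOT))
for p in (.075,.022): delta(c2w(SLOT+[0,.006,0]+p*NRM),RT)
E
```

```text
slot [0.59328706 0.04508944 0.0875    ]
t 4.85 tcp [0.6378 0.0516 0.3307] F [ 0.  -0.2 -0.5] w 0.0375
turn deg [ 0.54 -0.03  0.02] full scale [ 0.11 -0.01  0.  ]
shift mm after turn [ -8.7  82.7 158. ]  before turn [ -8.8  81.3 158.8] dist/40 4.5
t 4.85 tcp [0.6378 0.0516 0.3307] F [ 0.  -0.2 -0.5] w 0.0375
turn deg [ 0.54 -0.03  0.02] full scale [ 0.11 -0.01  0.  ]
shift mm after turn [ -8.7  82.7 211. ]  before turn [ -8.9  80.8 211.8] dist/40 5.7
```

Emit:
step_arm(targets=[{"x": -0.04, "y": 0.34, "z": 0.66, "wx": 0, "wy": 0, "wz": 0}, {"x": -0.04, "y": 0.34, "z": 0.66, "wx": 0, "wy": 0, "wz": 0}, {"x": -0.04, "y": 0.34, "z": 0.66, "wx": 0, "wy": 0, "wz": 0}, {"x": -0.04, "y": 0.34, "z": 0.66, "wx": 0, "wy": 0, "wz": 0}, {"x": -0.03, "y": 0.34, "z": 0.66, "wx": 0, "wy": 0, "wz": 0}, {"x": -0.03, "y": 0.34, "z": 0.66, "wx": 0, "wy": 0, "wz": 0}, {"x": 0, "y": 0, "z": 0, "wx": 0, "wy": 0, "wz": 0}, {"x": 0, "y": 0, "z": 0, "wx": 0, "wy": 0, "wz": 0}])

```text
t: 5.65
tcp_pos: [0.6323, 0.0417, 0.154]
orientation: [-2.629, -0.0, 1.654]
force: [0.9, -0.3, 0.6]
width: 0.0377
```

```bash
python3 - <<'E'
from h import *
from workcell import read_state
print(read_state()["q"].round(2))
for p in (.022,): delta(c2w(SLOT+[0,.006,0]+p*NRM),RT)
E
```

```text
[-0.14  1.    0.08  1.04 -0.06  1.62  1.59]
t 5.65 tcp [0.6323 0.0417 0.154 ] F [ 0.9 -0.3  0.6] w 0.0377
turn deg [ 0.62 -0.03 -0.05] full scale [ 0.12 -0.01 -0.01]
shift mm after turn [ 0.7 -0.2 54.8]  before turn [ 0.7 -0.8 54.8] dist/40 1.4
```

Reach is fine. I'll descend, close on the fin, then slide it.

Emit:
step_arm(targets=[{"x": 0, "y": 0, "z": 0.35, "wx": 0.12, "wy": 0, "wz": 0}, {"x": 0, "y": 0, "z": 0.35, "wx": 0, "wy": 0, "wz": 0}, {"x": 0, "y": 0, "z": 0.35, "wx": 0, "wy": 0, "wz": 0}, {"x": 0, "y": 0, "z": 0.3, "wx": 0, "wy": 0, "wz": 0}, {"x": 0, "y": 0, "z": 0, "wx": 0, "wy": 0, "wz": 0}])

```text
t: 6.15
tcp_pos: [0.6043, 0.0392, 0.1052]
orientation: [-2.616, -0.0, 1.654]
force: [-1.0, -0.6, 0.3]
width: 0.0375
```

Emit:
step_arm(targets=[{"x": 0, "y": 0, "z": 0, "wx": 0, "wy": 0, "wz": 0}, {"x": 0, "y": 0, "z": 0, "wx": 0, "wy": 0, "wz": 0}, {"x": 0, "y": 0, "z": 0, "wx": 0, "wy": 0, "wz": 0}, {"x": 0, "y": 0, "z": 0, "wx": 0, "wy": 0, "wz": 0}, {"x": 0, "y": 0, "z": 0, "wx": 0, "wy": 0, "wz": 0}, {"x": 0, "y": 0, "z": 0, "wx": 0, "wy": 0, "wz": 0}], gripper=-1, grip_force=8)

```text
t: 6.75
tcp_pos: [0.606, 0.0398, 0.1058]
orientation: [-2.619, -0.001, 1.654]
force: [1.9, 0.4, 3.8]
width: 0.0121
```

```bash
python3 - <<'E'
from h import *
from workcell import read_state
print(((read_state()["tcp_pos"]-C0)@Rc(YAW)-SLOT).round(4))
delta(c2w(SLOT+[0,.045,0]+.022*NRM),RT)
E
```

```text
[-0.0122  0.0064  0.0183]
t 6.75 tcp [0.606  0.0398 0.1058] F [1.9 0.4 3.8] w 0.0121
turn deg [ 0.04 -0.09 -0.04] full scale [ 0.01 -0.02 -0.01]
shift mm after turn [-38.6  -1.4  -0.1]  before turn [-38.6  -1.4  -0.1] dist/40 1.0
```

Emit:
step_arm(targets=[{"x": -0.15, "y": 0, "z": 0, "wx": 0, "wy": 0, "wz": 0}, {"x": -0.15, "y": 0, "z": 0, "wx": 0, "wy": 0, "wz": 0}, {"x": -0.15, "y": 0, "z": 0, "wx": 0, "wy": 0, "wz": 0}, {"x": -0.15, "y": 0, "z": 0, "wx": 0, "wy": 0, "wz": 0}, {"x": -0.15, "y": 0, "z": 0, "wx": 0, "wy": 0, "wz": 0}, {"x": -0.15, "y": 0, "z": 0, "wx": 0, "wy": 0, "wz": 0}, {"x": -0.05, "y": 0, "z": 0, "wx": 0, "wy": 0, "wz": 0}, {"x": 0, "y": 0, "z": 0, "wx": 0, "wy": 0, "wz": 0}])

```text
t: 7.55
tcp_pos: [0.6091, 0.0005, 0.1057]
orientation: [-2.618, -0.0, 1.653]
force: [2.5, 1.2, 5.9]
width: 0.0118
```

Emit:
step_arm(targets=[{"x": -0.03, "y": 0, "z": 0, "wx": 0, "wy": 0, "wz": 0}, {"x": -0.03, "y": 0, "z": 0, "wx": 0, "wy": 0, "wz": 0}, {"x": 0, "y": 0, "z": 0, "wx": 0, "wy": 0, "wz": 0}, {"x": 0, "y": 0, "z": 0, "wx": 0, "wy": 0, "wz": 0}])

```text
t: 7.95
tcp_pos: [0.6091, 0.0005, 0.1057]
orientation: [-2.618, -0.003, 1.654]
force: [1.5, 4.7, 5.7]
width: 0.0118
```

```bash
python3 - <<'E'
from h import *
delta(c2w(SLOT+[0,.045,0]+.022*NRM),RT)
E
```

```text
t 7.95 tcp [6.091e-01 5.000e-04 1.057e-01] F [1.5 4.7 5.7] w 0.0118
turn deg [ 0.01 -0.2   0.02] full scale [ 0.   -0.04  0.  ]
shift mm after turn [ 0.8 -1.3 -0.2]  before turn [ 0.8 -1.3 -0.2] dist/40 0.0
```

Emit:
step_arm(targets=[{"x": 0.06, "y": 0, "z": 0, "wx": 0, "wy": 0, "wz": 0}, {"x": 0, "y": 0, "z": 0, "wx": 0, "wy": 0, "wz": 0}, {"x": 0, "y": 0, "z": 0, "wx": 0, "wy": 0, "wz": 0}, {"x": 0, "y": 0, "z": 0, "wx": 0, "wy": 0, "wz": 0}, {"x": 0, "y": 0, "z": -0.4, "wx": 0, "wy": 0, "wz": 0}, {"x": 0, "y": 0, "z": -0.6, "wx": 0, "wy": 0, "wz": 0}, {"x": 0, "y": 0, "z": -0.7, "wx": 0, "wy": 0, "wz": 0}, {"x": 0, "y": 0, "z": -0.7, "wx": 0, "wy": 0, "wz": 0}, {"x": 0, "y": 0, "z": -0.4, "wx": 0, "wy": 0, "wz": 0}, {"x": 0, "y": 0, "z": 0, "wx": 0, "wy": 0, "wz": 0}, {"x": 0, "y": 0, "z": 0, "wx": 0, "wy": 0, "wz": 0}], gripper=-0.2)

```text
t: 9.05
tcp_pos: [0.664, 0.0055, 0.2013]
orientation: [-2.616, 0.0, 1.654]
force: [0.2, -0.3, -0.2]
width: 0.0375
```

```bash
python3 - <<'E'
from h import *
from workcell import *
s=read_state(); d=vision.camera("wrist"); np.savez("w3.npz",**d,pos=s["tcp_pos"],ori=s["orientation"]); cv2.imwrite("pics/w3.png",cv2.resize(d["frame"][120:300,200:460,::-1],None,fx=3,fy=3,interpolation=cv2.INTER_CUBIC))
W,H=wcloud("w3.npz"); C=w2c(W); h,sa,v=[H[...,i].astype(int) for i in range(3)]
off=(C-SLOT)@NRM; up=(C-SLOT)@np.array([.866,0,.5]); y=C[...,1]
o=(abs(y)<.1)&(abs(up)<.08)&(h>=3)&(h<=20)&(sa>150)
def st(n,m): print(n,m.sum(),"off",np.percentile(off[m],[5,50,95]).round(4),"up",np.percentile(up[m],[1,50,99]).round(4),"y",np.percentile(y[m],[2,50,98]).round(4))
st("plate",o&(off<.012)); st("fintop",o&(off>.026))
st("panel",(sa<90)&(h<40)&(abs(off)<.008)&(abs(y)<.1)&(up<.03)&(up>-.05))
st("hole",(abs(y)<.02)&(abs(up)<.015)&((v<90)|(off<-.006)))
st("holedeep",(abs(y)<.02)&(abs(up)<.015)&(off<-.01))
delta(s["tcp_pos"],RT)
E
```

```text
plate 1242 off [0.0032 0.0043 0.0056] up [-0.0208  0.004   0.0211] y [0.0288 0.0471 0.0662]
fintop 663 off [0.0308 0.0329 0.245 ] up [-0.0123  0.0096  0.0262] y [0.0258 0.0485 0.0775]
panel 10600 off [-0.0001  0.0013  0.0059] up [-0.0491 -0.0112  0.0294] y [-0.0957 -0.0059  0.0969]
hole 1051 off [-0.0311  0.2585  0.2599] up [-0.0087  0.008   0.0149] y [-0.0194 -0.0111  0.0117]
holedeep 177 off [-0.032  -0.0307 -0.0137] up [-0.009  -0.0065 -0.0013] y [-0.0108 -0.0007  0.0105]
t 9.1 tcp [0.6635 0.0056 0.201 ] F [0.1 0.6 0.6] w 0.0375
turn deg [-0.17 -0.04 -0.08] full scale [-0.03 -0.01 -0.02]
shift mm after turn [-0.1  0.2 -0.5]  before turn [-0.1  0.2 -0.5] dist/40 0.0
```

View pics/w3.png

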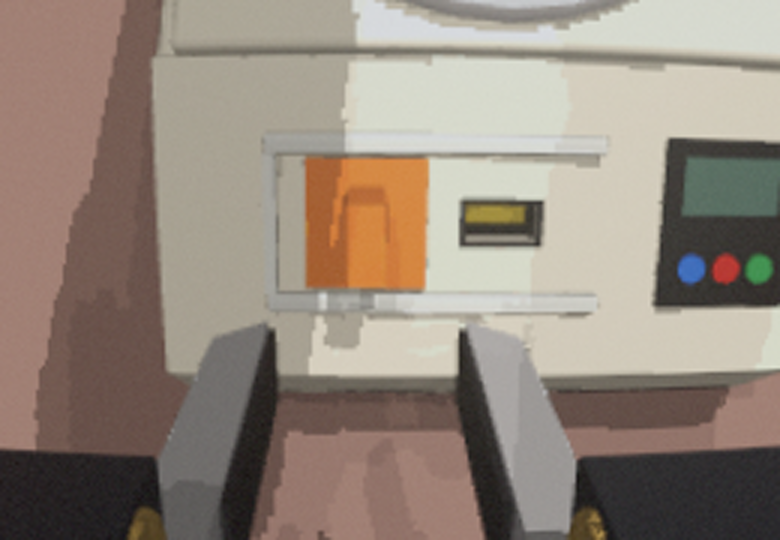

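The crop shows the shutter at the left and the slot open at crop (501,222), with the yellow tab visible in it. I'll locate the slot precisely from its rim pixels on the panel plane.

```bash
python3 - <<'E'
from h import *
d=dict(np.load("w3.npz")); K=d["K"]; M=d["mount"]; R=Ro.from_euler('xyz',d["ori"]).as_matrix()
def hit(u,v,offp):
    a=(u-K[0,2])/K[0,0]; b=(v-K[1,2])/K[1,1]; r=np.hypot(a,b); ray=np.array([a/r*np.sin(r),b/r*np.sin(r),np.cos(r)])
    o=R@M[:3,3]+d["pos"]; w=R@M[:3,:3]@ray
    oc=w2c(o)-SLOT; wc=w@Rc(YAW); t=(offp-oc@NRM)/(wc@NRM); p=oc+t*wc
    return p@[.866,0,.5],p[1]
f=lambda x,y:(200+x/3-.33,120+y/3-.33)
for n,x,y in (("L",460,222),("R",543,222),("T",501,200),("B",501,246),("pl_T",366,157),("pl_B",366,289),("pl_L",305,222),("pl_R",428,222),("rail top",430,145),("rail bot",430,303)):
    print(n,np.round(np.array(hit(*f(x,y),.0013 if n[:2]!="pl" else .0045))*1000,1))
E
```

```text
L [-0.3 15.9]
R [ -0.4 -12. ]
T [7.1 2.4]
B [-8.6  1.9]
pl_T [22.  46.9]
pl_B [-22.4  47.1]
pl_L [ 0.6 66.9]
pl_R [ 0.5 26.8]
rail top [25.4 26.2]
rail bot [-28.5  25.4]
```

Emit:
step_arm(targets=[{"x": 0, "y": 0, "z": -0.8, "wx": -1, "wy": 0, "wz": 0}, {"x": 0, "y": 0, "z": -0.8, "wx": -1, "wy": 0, "wz": 0}, {"x": 0, "y": 0, "z": -0.8, "wx": -1, "wy": 0, "wz": 0}, {"x": 0, "y": 0, "z": -0.3, "wx": -1, "wy": 0, "wz": 0}, {"x": 0, "y": 0, "z": 0, "wx": -1, "wy": 0, "wz": 0}, {"x": 0, "y": 0, "z": 0, "wx": -0.97, "wy": 0, "wz": 0}, {"x": 0, "y": 0, "z": 0, "wx": 0, "wy": 0, "wz": 1}, {"x": 0, "y": 0, "z": 0, "wx": 0, "wy": 0, "wz": 1}, {"x": 0, "y": 0, "z": 0, "wx": 0, "wy": 0, "wz": 1}, {"x": 0, "y": 0, "z": 0, "wx": 0, "wy": 0, "wz": 1}, {"x": 0, "y": 0, "z": 0, "wx": 0, "wy": 0, "wz": 0.97}, {"x": 0, "y": 0, "z": 0, "wx": 0, "wy": 0, "wz": 0}])

```text
t: 10.3
tcp_pos: [0.7068, 0.0094, 0.2991]
orientation: [-3.136, 0.003, 1.22]
force: [-0.3, -0.2, 0.3]
width: 0.0376
```

```bash
python3 - <<'E'
from h import *
delta([.4215,.344,.25],down(70))
E
```

```text
t 10.3 tcp [0.7068 0.0094 0.2991] F [-0.3 -0.2  0.3] w 0.0376
turn deg [-0.32  0.16 -0.1 ] full scale [-0.06  0.03 -0.02]
shift mm after turn [ 216.8 -382.5   49.1]  before turn [ 216.3 -382.6   50.6] dist/40 11.1
```

Emit:
step_arm(targets=[{"x": 0.386, "y": -0.683, "z": 0.09, "wx": -0.06, "wy": 0, "wz": 0}, {"x": 0.386, "y": -0.683, "z": 0.09, "wx": 0, "wy": 0, "wz": 0}, {"x": 0.386, "y": -0.683, "z": 0.09, "wx": 0, "wy": 0, "wz": 0}, {"x": 0.386, "y": -0.683, "z": 0.09, "wx": 0, "wy": 0, "wz": 0}, {"x": 0.386, "y": -0.683, "z": 0.09, "wx": 0, "wy": 0, "wz": 0}, {"x": 0.386, "y": -0.683, "z": 0.09, "wx": 0, "wy": 0, "wz": 0}, {"x": 0.386, "y": -0.683, "z": 0.09, "wx": 0, "wy": 0, "wz": 0}, {"x": 0.386, "y": -0.683, "z": 0.09, "wx": 0, "wy": 0, "wz": 0}, {"x": 0.386, "y": -0.683, "z": 0.09, "wx": 0, "wy": 0, "wz": 0}, {"x": 0.386, "y": -0.683, "z": 0.09, "wx": 0, "wy": 0, "wz": 0}, {"x": 0.386, "y": -0.683, "z": 0.09, "wx": 0, "wy": 0, "wz": 0}, {"x": 0.386, "y": -0.683, "z": 0.09, "wx": 0, "wy": 0, "wz": 0}, {"x": 0.386, "y": -0.683, "z": 0.09, "wx": 0, "wy": 0, "wz": 0}, {"x": 0.386, "y": -0.683, "z": 0.09, "wx": 0, "wy": 0, "wz": 0}, {"x": 0, "y": 0, "z": 0, "wx": 0, "wy": 0, "wz": 0}, {"x": 0, "y": 0, "z": 0, "wx": 0, "wy": 0, "wz": 0}])

```text
t: 11.9
tcp_pos: [0.4223, 0.3434, 0.2486]
orientation: [3.14, 0.003, 1.224]
force: [0.0, 0.2, 0.4]
width: 0.0377
```

```bash
cat > look.py <<'E'
from h import *
from workcell import *
import sys
def look(n):
    s=read_state(); d=vision.camera("wrist"); np.savez(n+".npz",**d,pos=s["tcp_pos"],ori=s["orientation"])
    cv2.imwrite(f"pics/{n}.png",cv2.resize(d["frame"][100:330,180:480,::-1],None,fx=2.5,fy=2.5,interpolation=cv2.INTER_CUBIC))
    return wcloud(n+".npz")
E
python3 - <<'E'
from look import *
W,H=look("w4"); h,s,v=[H[...,i].astype(int) for i in range(3)]
B=(abs(W[...,0]-.43)<.08)&(abs(W[...,1]-.345)<.07)
for n,m in (("blue",B&(h>95)&(h<130)&(s>120)&(abs(W[...,2]-.095)<.005)),("red",B&((h<6)|(h>172))&(s>150)&(W[...,2]>.11)),("redtop",B&((h<6)|(h>172))&(s>150)&(abs(W[...,2]-.152)<.004))):
    q=W[m]; print(n,len(q),np.median(q,0).round(4),q.max(0).round(4), cv2.minAreaRect((q[:,:2]*1000).astype(np.float32)) if len(q)>5 else "")
delta([.4215,.344,.123],down(70))
E
```

```text
blue 2183 [0.4115 0.3476 0.0955] [0.4605 0.3779 0.0993] ((420.4207763671875, 343.982666015625), (48.71783447265625, 69.03752899169922), 70.42198944091797)
red 559 [0.417  0.345  0.1511] [0.4315 0.3548 0.1532] ((420.5003662109375, 344.1617431640625), (17.1805362701416, 18.596891403198242), 71.36278533935547)
redtop 411 [0.4201 0.3442 0.1514] [0.4315 0.3548 0.1532] ((420.4908752441406, 344.2152099609375), (16.92010498046875, 18.416860580444336), 70.19266510009766)
t 11.95 tcp [0.4232 0.3427 0.2488] F [ 1.1  0.3 -0.4] w 0.0378
turn deg [ 0.15  0.15 -0.03] full scale [ 0.03  0.03 -0.01]
shift mm after turn [  0.7  -2.1 125.8]  before turn [  1.   -2.4 125.8] dist/40 3.1
```

View pics/w4.png

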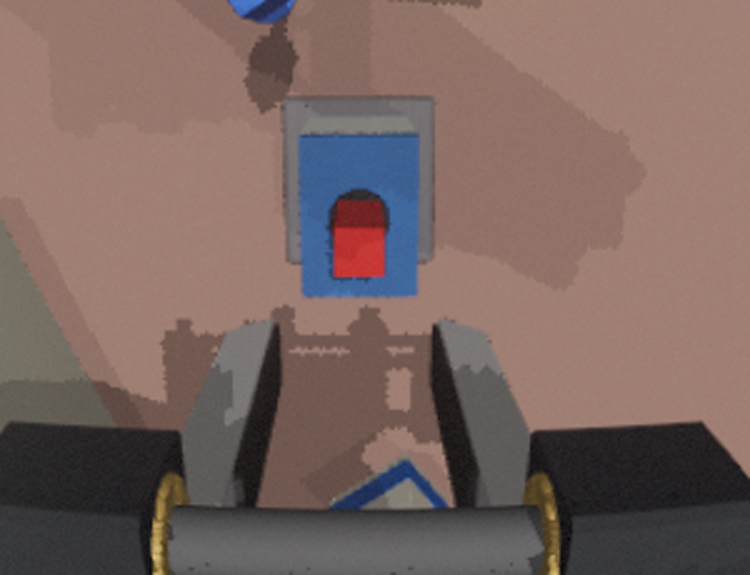

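The close crop confirms the choice. The red handle is at crop (358,240) on the blue plate, square to the jaws, and the blue rod is well clear at (262,8). I'll descend and grip.

Emit:
step_arm(targets=[{"x": 0.02, "y": -0.07, "z": 0.5, "wx": 0.03, "wy": 0, "wz": 0}, {"x": 0, "y": 0, "z": 0.6, "wx": 0, "wy": 0, "wz": 0}, {"x": 0, "y": 0, "z": 0.6, "wx": 0, "wy": 0, "wz": 0}, {"x": 0, "y": 0, "z": 0.6, "wx": 0, "wy": 0, "wz": 0}, {"x": 0, "y": 0, "z": 0.5, "wx": 0, "wy": 0, "wz": 0}, {"x": 0, "y": 0, "z": 0.34, "wx": 0, "wy": 0, "wz": 0}, {"x": 0, "y": 0, "z": 0, "wx": 0, "wy": 0, "wz": 0}, {"x": 0, "y": 0, "z": 0, "wx": 0, "wy": 0, "wz": 0}])

```text
t: 12.75
tcp_pos: [0.4216, 0.3442, 0.1237]
orientation: [3.141, 0.002, 1.219]
force: [-0.6, 0.0, -0.1]
width: 0.0379
```

Emit:
step_arm(targets=[{"x": 0, "y": 0, "z": 0, "wx": 0, "wy": 0, "wz": 0}, {"x": 0, "y": 0, "z": 0, "wx": 0, "wy": 0, "wz": 0}, {"x": 0, "y": 0, "z": 0, "wx": 0, "wy": 0, "wz": 0}, {"x": 0, "y": 0, "z": 0, "wx": 0, "wy": 0, "wz": 0}, {"x": 0, "y": 0, "z": 0, "wx": 0, "wy": 0, "wz": 0}, {"x": 0, "y": 0, "z": 0, "wx": 0, "wy": 0, "wz": 0}], gripper=-1, grip_force=40)

```text
t: 13.35
tcp_pos: [0.421, 0.3455, 0.1241]
orientation: [3.141, 0.0, 1.22]
force: [-0.6, -0.6, 6.0]
width: 0.0178
```

```bash
python3 - <<'E'
from h import *
delta([.4207,.3442,.123],down(70))
E
```

```text
t 13.35 tcp [0.421  0.3455 0.1241] F [-0.6 -0.6  6. ] w 0.0178
turn deg [ 0.01  0.03 -0.07] full scale [ 0.    0.01 -0.01]
shift mm after turn [-1.3  0.2  1.1]  before turn [-1.3  0.2  1.1] dist/40 0.0
```

Emit:
step_arm(targets=[{"x": 0, "y": 0, "z": -0.3, "wx": 0, "wy": 0, "wz": 0}, {"x": 0, "y": 0, "z": -0.7, "wx": 0, "wy": 0, "wz": 0}, {"x": 0, "y": 0, "z": -0.9, "wx": 0, "wy": 0, "wz": 0}, {"x": 0, "y": 0, "z": -0.9, "wx": 0, "wy": 0, "wz": 0}, {"x": 0, "y": 0, "z": -0.9, "wx": 0, "wy": 0, "wz": 0}, {"x": 0, "y": 0, "z": -0.8, "wx": 0, "wy": 0, "wz": 0}, {"x": 0, "y": 0, "z": 0, "wx": 0, "wy": 0, "wz": -1}, {"x": 0, "y": 0, "z": 0, "wx": 0, "wy": 0, "wz": -1}, {"x": 0, "y": 0, "z": 0, "wx": 0, "wy": 0, "wz": -1}, {"x": 0, "y": 0, "z": 0, "wx": 0, "wy": 0, "wz": -1}, {"x": 0, "y": 0, "z": 0, "wx": 0, "wy": 0, "wz": -0.97}])

```text
t: 14.45
tcp_pos: [0.4203, 0.3452, 0.3039]
orientation: [-3.14, 0.001, 1.658]
force: [-0.2, -0.1, -1.0]
width: 0.0178
```

Emit:
step_arm(targets=[{"x": -0.3, "y": 0.22, "z": 0, "wx": 0, "wy": 0, "wz": 0}, {"x": -0.566, "y": 0.425, "z": 0, "wx": 0, "wy": 0, "wz": 0}, {"x": -0.566, "y": 0.425, "z": 0, "wx": 0, "wy": 0, "wz": 0}, {"x": -0.566, "y": 0.425, "z": 0, "wx": 0, "wy": 0, "wz": 0}, {"x": -0.566, "y": 0.425, "z": 0, "wx": 0, "wy": 0, "wz": 0}, {"x": -0.566, "y": 0.425, "z": 0, "wx": 0, "wy": 0, "wz": 0}, {"x": -0.566, "y": 0.425, "z": 0, "wx": 0, "wy": 0, "wz": 0}, {"x": -0.566, "y": 0.425, "z": 0, "wx": 0, "wy": 0, "wz": 0}, {"x": -0.566, "y": 0.425, "z": 0, "wx": 0, "wy": 0, "wz": 0}, {"x": -0.566, "y": 0.425, "z": 0, "wx": 0, "wy": 0, "wz": 0}, {"x": -0.566, "y": 0.425, "z": 0, "wx": 0, "wy": 0, "wz": 0}, {"x": -0.566, "y": 0.425, "z": 0, "wx": 0, "wy": 0, "wz": 0}, {"x": -0.566, "y": 0.425, "z": 0, "wx": 0, "wy": 0, "wz": 0}, {"x": -0.566, "y": 0.425, "z": 0, "wx": 0, "wy": 0, "wz": 0}, {"x": -0.3, "y": 0.22, "z": 0, "wx": 0, "wy": 0, "wz": 0}, {"x": 0, "y": 0, "z": 0, "wx": 0, "wy": 0, "wz": 0}])

```text
t: 16.05
tcp_pos: [0.6856, 0.0446, 0.3031]
orientation: [-3.14, 0.003, 1.649]
force: [0.0, -0.1, -2.0]
width: 0.0179
```

Emit:
step_arm(targets=[{"x": 0, "y": 0, "z": 0, "wx": 1, "wy": 0, "wz": 0}, {"x": 0, "y": 0, "z": 0, "wx": 1, "wy": 0, "wz": 0}, {"x": 0, "y": 0, "z": 0, "wx": 1, "wy": 0, "wz": 0}, {"x": 0, "y": 0, "z": 0, "wx": 1, "wy": 0, "wz": 0}, {"x": 0, "y": 0, "z": 0, "wx": 1, "wy": 0, "wz": 0}, {"x": 0, "y": 0, "z": 0, "wx": 0.9, "wy": 0, "wz": 0}, {"x": 0, "y": 0, "z": 0, "wx": 0, "wy": 0, "wz": 0}, {"x": 0, "y": 0, "z": 0, "wx": 0, "wy": 0, "wz": 0}])

```text
t: 16.85
tcp_pos: [0.6715, 0.0482, 0.2951]
orientation: [-2.642, 0.001, 1.655]
force: [0.4, 0.1, -1.1]
width: 0.0177
```

```bash
cat >> h.py <<'E'
UP=np.array([.866,0,.5])
def S(off,up=-.0003,y=.0012): return c2w(SLOT+off*NRM+up*UP+[0,y,0])
E
python3 - <<'E'
from h import *
from workcell import *
delta(S(.15),RT); print(read_state()["q"].round(2))
E
```

```text
t 16.85 tcp [0.6715 0.0482 0.2951] F [ 0.4  0.1 -1.1] w 0.0177
turn deg [ 1.39  0.02 -0.03] full scale [ 0.28  0.   -0.01]
shift mm after turn [ 2.3 36.4 68.9]  before turn [ 2.3 34.7 69.7] dist/40 1.9
[-0.14  0.98  0.1   0.68 -0.08  1.98  1.58]
```

Emit:
step_arm(targets=[{"x": 0.02, "y": 0.22, "z": 0.43, "wx": 0, "wy": 0, "wz": 0}, {"x": 0.02, "y": 0.22, "z": 0.43, "wx": 0, "wy": 0, "wz": 0}, {"x": 0.02, "y": 0.22, "z": 0.43, "wx": 0, "wy": 0, "wz": 0}, {"x": 0, "y": 0.22, "z": 0.43, "wx": 0, "wy": 0, "wz": 0}, {"x": 0, "y": 0, "z": 0, "wx": 0.28, "wy": 0, "wz": 0}, {"x": 0, "y": 0, "z": 0, "wx": 0, "wy": 0, "wz": 0}, {"x": 0, "y": 0, "z": 0, "wx": 0, "wy": 0, "wz": 0}])

```text
t: 17.55
tcp_pos: [0.6703, 0.0497, 0.2194]
orientation: [-2.622, 0.001, 1.655]
force: [-0.5, 0.5, -0.9]
width: 0.0178
```

```bash
python3 - <<'E'
from look import *
delta(S(.15),RT); print(read_state()["q"].round(2))
W,H=look("w5"); vision.camera("scene")
d=vision.camera("scene"); np.savez("scene5.npz",**d)
K=d["K"]; P=d["pose"]
u=K@(P[:3,:3].T@(S(.03)-P[:3,3])); u=(u/u[2])[:2].astype(int); print(u)
f=d["frame"][u[1]-45:u[1]+45,u[0]-60:u[0]+60,::-1]; cv2.imwrite("pics/s5.png",cv2.resize(f,None,fx=6,fy=6,interpolation=cv2.INTER_CUBIC))
a=cv2.imread("pics/w5.png"); b=cv2.imread("pics/s5.png"); a=cv2.resize(a,(400,307)); b=cv2.resize(b,(400,300)); cv2.imwrite("pics/c5.png",np.hstack([a[:300],b]))
E
```

```text
t 17.55 tcp [0.6703 0.0497 0.2194] F [-0.5  0.5 -0.9] w 0.0178
turn deg [ 0.22  0.03 -0.08] full scale [ 0.04  0.01 -0.02]
shift mm after turn [ 0.7 -0.5  2.8]  before turn [ 0.7 -0.5  2.8] dist/40 0.1
[-0.14  1.03  0.1   0.78 -0.08  1.85  1.58]
[271 211]
```

View pics/c5.png

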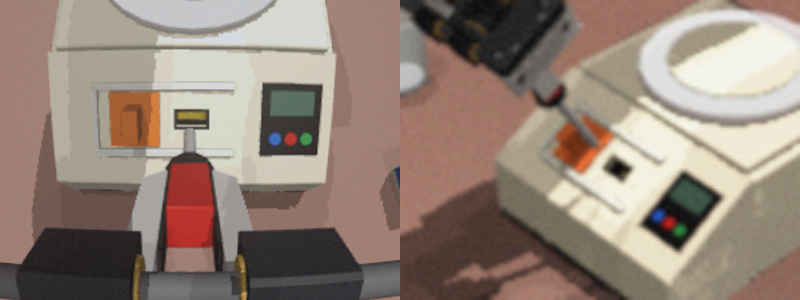

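The view shows the rod in the jaws, its tip at left panel (190,130) just below the slot at (191,118). The scene half shows the tip over the panel near the slot. I'll compare predicted and seen positions on a magnified crop.

```bash
python3 - <<'E'
from h import *
d=dict(np.load("w5.npz")); K=d["K"]; M=d["mount"]; R=Ro.from_euler('xyz',d["ori"]).as_matrix()
def proj(w):
    t=R.T@(w-d["pos"]); c=M[:3,:3].T@(t-M[:3,3]); r=np.hypot(c[0],c[1]); th=np.arctan2(r,c[2]); return np.array([K[0,2]+K[0,0]*th*c[0]/r,K[1,2]+K[1,1]*th*c[1]/r])
tip=d["pos"]+R[:,2]*.114; z0=w2c(tip)-SLOT; print("tip off,up,y",z0@NRM,z0@UP,z0[1])
x0,y0=290,165; im=cv2.resize(d["frame"][y0:y0+60,x0:x0+65,::-1],None,fx=10,fy=10,interpolation=cv2.INTER_NEAREST)
def mk(w,col):
    p=(proj(w)-[x0,y0]+.5)*10; print(col,proj(w)); cv2.drawMarker(im,tuple(int(a) for a in p),col,cv2.MARKER_CROSS,16,1)
mk(tip,(255,0,0)); mk(d["pos"]+R[:,2]*.094,(255,0,0))
for u,y in ((.00625,.012),(.00625,-.012),(-.00625,.012),(-.00625,-.012),(0,0)): mk(S(0.001,u-.0003,y+.0012),(0,0,255))
cv2.imwrite("pics/z5.png",im)
E
```

```text
tip off,up,y 0.03875212642628693 -0.0012534422316933073 0.0020162416480517366
(255, 0, 0) [323.3978367  198.74380436]
(255, 0, 0) [323.5049084  204.63933238]
(0, 0, 255) [312.57907361 182.74564051]
(0, 0, 255) [335.44750111 182.68652138]
(0, 0, 255) [312.70018768 194.28451794]
(0, 0, 255) [335.35905517 194.22317022]
(0, 0, 255) [324.02406503 188.50537197]
```

View pics/z5.png

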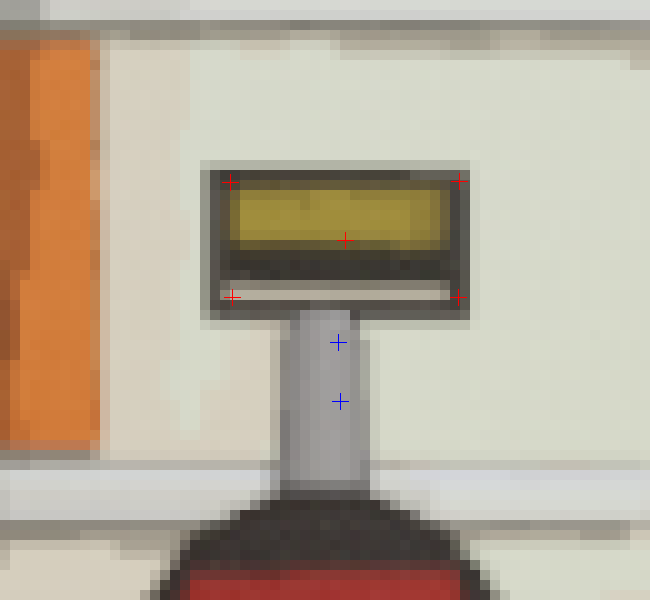

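Emit:
step_arm(targets=[{"x": 0.025, "y": -0.013, "z": 0.2, "wx": 0.04, "wy": 0, "wz": 0}, {"x": 0, "y": 0, "z": 0.25, "wx": 0, "wy": 0, "wz": 0}, {"x": 0, "y": 0, "z": 0.25, "wx": 0, "wy": 0, "wz": 0}, {"x": 0, "y": 0, "z": 0.1, "wx": 0, "wy": 0, "wz": 0}, {"x": 0, "y": 0, "z": 0.07, "wx": 0, "wy": 0, "wz": 0}, {"x": 0, "y": 0, "z": 0.07, "wx": 0, "wy": 0, "wz": 0}, {"x": 0, "y": 0, "z": 0.07, "wx": 0, "wy": 0, "wz": 0}, {"x": 0, "y": 0, "z": 0.07, "wx": 0, "wy": 0, "wz": 0}, {"x": 0, "y": 0, "z": 0, "wx": 0, "wy": 0, "wz": 0}, {"x": 0, "y": 0, "z": 0, "wx": 0, "wy": 0, "wz": 0}])

```text
t: 18.7
tcp_pos: [0.6479, 0.0484, 0.1805]
orientation: [-2.615, 0.001, 1.654]
force: [0.2, -0.3, -1.1]
width: 0.018
```

```bash
cat > tip.py <<'E'
from h import *
from workcell import read_state
s=read_state(); R=Ro.from_euler('xyz',s["orientation"]).as_matrix()
z=w2c(s["tcp_pos"]+R[:,2]*.114)-SLOT; F=s["force"]@Rc(YAW)
print("t",round(s["t"],2),"tip off,up,y mm",np.round([z@NRM*1e3,z@UP*1e3,z[1]*1e3],1),"F n,up,y",np.round([F@NRM,F@UP,F[1]],1))
delta(S(.10),RT)
E
python3 tip.py
```

```text
t 18.7 tip off,up,y mm [-6.1 -0.5  1.4] F n,up,y [-0.9 -0.7  0.3]
t 18.7 tcp [0.6479 0.0484 0.1805] F [ 0.2 -0.3 -1.1] w 0.018
turn deg [-0.15  0.03 -0.1 ] full scale [-0.03  0.01 -0.02]
shift mm after turn [ 0.2 -0.5  7.9]  before turn [ 0.2 -0.5  7.9] dist/40 0.2
```

The tip is 6 mm inside the slot with no side force. Pressing on.

Emit:
step_arm(targets=[{"x": 0, "y": -0.005, "z": 0.1, "wx": 0, "wy": 0, "wz": 0}, {"x": 0, "y": 0, "z": 0.1, "wx": 0, "wy": 0, "wz": 0}, {"x": 0, "y": 0, "z": 0.1, "wx": 0, "wy": 0, "wz": 0}, {"x": 0, "y": 0, "z": 0.1, "wx": 0, "wy": 0, "wz": 0}, {"x": 0, "y": 0, "z": 0.1, "wx": 0, "wy": 0, "wz": 0}, {"x": 0, "y": 0, "z": 0.1, "wx": 0, "wy": 0, "wz": 0}, {"x": 0, "y": 0, "z": 0, "wx": 0, "wy": 0, "wz": 0}])

```text
t: 19.4
tcp_pos: [0.6351, 0.0473, 0.1594]
orientation: [-2.614, 0.001, 1.654]
force: [0.0, 0.1, -1.5]
width: 0.0182
```

```bash
python3 tip.py
```

```text
t 19.4 tip off,up,y mm [-30.9   0.1   1.4] F n,up,y [-1.3 -0.7 -0.1]
t 19.4 tcp [0.6351 0.0473 0.1594] F [ 0.   0.1 -1.5] w 0.0182
turn deg [-0.22  0.03 -0.1 ] full scale [-0.04  0.01 -0.02]
shift mm after turn [  0.2   0.  -16.9]  before turn [  0.1  -0.1 -16.9] dist/40 0.4
```

Emit:
step_arm(targets=[{"x": 0, "y": 0, "z": 0.06, "wx": 0, "wy": 0, "wz": 0}, {"x": 0, "y": 0, "z": 0.06, "wx": 0, "wy": 0, "wz": 0}, {"x": 0, "y": 0, "z": 0.05, "wx": 0, "wy": 0, "wz": 0}, {"x": 0, "y": 0, "z": 0.03, "wx": 0, "wy": 0, "wz": 0}, {"x": 0, "y": 0, "z": 0, "wx": 0, "wy": 0, "wz": 0}, {"x": 0, "y": 0, "z": 0, "wx": 0, "wy": 0, "wz": 0}])

```text
t: 20.0
tcp_pos: [0.6318, 0.047, 0.1531]
orientation: [-2.616, 0.001, 1.654]
force: [1.0, -1.0, 2.5]
width: 0.0178
```

```bash
python3 tip.py; python3 - <<'E'
from look import *
d=vision.camera("scene"); np.savez("scene6.npz",**d); W,N,H=cloud("scene6.npz"); C=w2c(W)
m=(abs(C[...,1])<.13)&(C[...,0]>-.08)&(C[...,0]<.14)&(C[...,2]>.12)&(C[...,2]<.3); print(np.percentile(C[m][:,2],[5,50,95]).round(3))
E
```

```text
t 20.0 tip off,up,y mm [-37.9  -0.3   1.4] F n,up,y [2.6 0.4 1. ]
t 20.0 tcp [0.6318 0.047  0.1531] F [ 1.  -1.   2.5] w 0.0178
turn deg [-0.14  0.03 -0.1 ] full scale [-0.03  0.01 -0.02]
shift mm after turn [  0.1  -0.2 -23.9]  before turn [  0.1  -0.3 -23.9] dist/40 0.6
[0.129 0.172 0.187]
```

Emit:
step_arm(targets=[{"x": 0, "y": 0, "z": 0.04, "wx": 0, "wy": 0, "wz": 0}, {"x": 0, "y": 0, "z": 0, "wx": 0, "wy": 0, "wz": 0}, {"x": 0, "y": 0, "z": 0, "wx": 0, "wy": 0, "wz": 0}, {"x": 0, "y": 0, "z": -0.15, "wx": 0, "wy": 0, "wz": 0}, {"x": 0, "y": 0, "z": -0.3, "wx": 0, "wy": 0, "wz": 0}, {"x": 0, "y": 0, "z": -0.4, "wx": 0, "wy": 0, "wz": 0}, {"x": 0, "y": 0, "z": -0.5, "wx": 0, "wy": 0, "wz": 0}, {"x": 0, "y": 0, "z": -0.6, "wx": 0, "wy": 0, "wz": 0}, {"x": 0, "y": 0, "z": -0.4, "wx": 0, "wy": 0, "wz": 0}, {"x": 0, "y": 0, "z": 0, "wx": 0, "wy": 0, "wz": 0}])

```text
t: 21.05
tcp_pos: [0.6794, 0.0509, 0.2336]
orientation: [-2.619, 0.002, 1.654]
force: [0.1, -0.4, -1.3]
width: 0.0179
```

```bash
python3 tip.py; python3 - <<'E'
from look import *
d=vision.camera("scene"); np.savez("scene7.npz",**d); e=vision.camera("side")
cv2.imwrite("pics/v7.png",np.vstack([d["frame"][120:300,150:470,::-1],e["frame"][80:280,180:500,::-1]]))
E
```

```text
t 21.05 tip off,up,y mm [55.6 -1.8  1.6] F n,up,y [-1.1 -0.7  0.4]
t 21.05 tcp [0.6794 0.0509 0.2336] F [ 0.1 -0.4 -1.3] w 0.0179
turn deg [ 0.06  0.05 -0.1 ] full scale [ 0.01  0.01 -0.02]
shift mm after turn [ 0.3 -1.4 69.6]  before turn [ 0.3 -1.5 69.6] dist/40 1.7
```

View pics/v7.png

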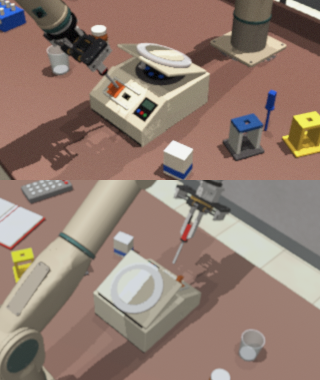

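The lid is up in both views (scene half at (160,60)), and the jar, carton and beaker are undisturbed. I'm returning the rod.

Emit:
step_arm(targets=[{"x": 0, "y": 0, "z": -0.6, "wx": 0, "wy": 0, "wz": 0}, {"x": 0, "y": 0, "z": -0.8, "wx": 0, "wy": 0, "wz": 0}, {"x": 0, "y": 0, "z": -0.4, "wx": -1, "wy": 0, "wz": 0}, {"x": 0, "y": 0, "z": 0, "wx": -1, "wy": 0, "wz": 0}, {"x": 0, "y": 0, "z": 0, "wx": -1, "wy": 0, "wz": 0}, {"x": 0, "y": 0, "z": 0, "wx": -1, "wy": 0, "wz": 0}, {"x": 0, "y": 0, "z": 0, "wx": -1, "wy": 0, "wz": 0}, {"x": 0, "y": 0, "z": 0, "wx": -1, "wy": 0, "wz": 0}, {"x": 0, "y": 0, "z": 0, "wx": 0, "wy": 0, "wz": 1}, {"x": 0, "y": 0, "z": 0, "wx": 0, "wy": 0, "wz": 1}, {"x": 0, "y": 0, "z": 0, "wx": 0, "wy": 0, "wz": 1}, {"x": 0, "y": 0, "z": 0, "wx": 0, "wy": 0, "wz": 1}, {"x": 0, "y": 0, "z": 0, "wx": 0, "wy": 0, "wz": 0.97}, {"x": 0, "y": 0, "z": 0, "wx": 0, "wy": 0, "wz": 0}])

```text
t: 22.55
tcp_pos: [0.6926, 0.0524, 0.284]
orientation: [3.121, -0.008, 1.22]
force: [-0.2, 0.8, -0.5]
width: 0.0179
```

```bash
python3 - <<'E'
from h import *
delta([.421,.3455,.30],down(69.9))
E
```

```text
t 22.55 tcp [0.6926 0.0524 0.284 ] F [-0.2  0.8 -0.5] w 0.0179
turn deg [ 1.17 -0.45  0.02] full scale [ 0.23 -0.09  0.  ]
shift mm after turn [ 181.9 -355.7  -16. ]  before turn [ 182.2 -355.3  -21.8] dist/40 10.0
```

Emit:
step_arm(targets=[{"x": 0, "y": 0, "z": -0.4, "wx": 0.23, "wy": -0.09, "wz": 0}, {"x": 0.16, "y": -0.32, "z": 0, "wx": 0, "wy": 0, "wz": 0}, {"x": 0.325, "y": -0.635, "z": 0, "wx": 0, "wy": 0, "wz": 0}, {"x": 0.325, "y": -0.635, "z": 0, "wx": 0, "wy": 0, "wz": 0}, {"x": 0.325, "y": -0.635, "z": 0, "wx": 0, "wy": 0, "wz": 0}, {"x": 0.325, "y": -0.635, "z": 0, "wx": 0, "wy": 0, "wz": 0}, {"x": 0.325, "y": -0.635, "z": 0, "wx": 0, "wy": 0, "wz": 0}, {"x": 0.325, "y": -0.635, "z": 0, "wx": 0, "wy": 0, "wz": 0}, {"x": 0.325, "y": -0.635, "z": 0, "wx": 0, "wy": 0, "wz": 0}, {"x": 0.325, "y": -0.635, "z": 0, "wx": 0, "wy": 0, "wz": 0}, {"x": 0.325, "y": -0.635, "z": 0, "wx": 0, "wy": 0, "wz": 0}, {"x": 0.325, "y": -0.635, "z": 0, "wx": 0, "wy": 0, "wz": 0}, {"x": 0.325, "y": -0.635, "z": 0, "wx": 0, "wy": 0, "wz": 0}, {"x": 0.325, "y": -0.635, "z": 0, "wx": 0, "wy": 0, "wz": 0}, {"x": 0.325, "y": -0.635, "z": 0, "wx": 0, "wy": 0, "wz": 0}, {"x": 0.16, "y": -0.32, "z": 0, "wx": 0, "wy": 0, "wz": 0}, {"x": 0, "y": 0, "z": 0, "wx": 0, "wy": 0, "wz": 0}, {"x": 0, "y": 0, "z": 0, "wx": 0, "wy": 0, "wz": 0}, {"x": 0, "y": 0, "z": 0, "wx": 0, "wy": 0, "wz": 0}])

```text
t: 24.45
tcp_pos: [0.4232, 0.3436, 0.2995]
orientation: [3.139, 0.0, 1.218]
force: [-0.2, -0.5, -0.6]
width: 0.0174
```

```bash
python3 - <<'E'
from look import *
delta([.421,.3455,.23],down(69.9))
d=dict(zip("WH",look("w8")))
W,H=d["W"],d["H"]; h,s,v=[H[...,i].astype(int) for i in range(3)]
m=(abs(W[...,0]-.43)<.08)&(abs(W[...,1]-.345)<.07)&(h>95)&(h<130)&(s>120)&(abs(W[...,2]-.095)<.005); q=W[m]; print(cv2.minAreaRect((q[:,:2]*1000).astype(np.float32)))
d=dict(np.load("w8.npz")); K=d["K"]; M=d["mount"]; R=Ro.from_euler('xyz',d["ori"]).as_matrix()
def proj(w):
    t=R.T@(w-d["pos"]); c=M[:3,:3].T@(t-M[:3,3]); r=np.hypot(c[0],c[1]); th=np.arctan2(r,c[2]); return np.array([K[0,2]+K[0,0]*th*c[0]/r,K[1,2]+K[1,1]*th*c[1]/r])
tip=d["pos"]+R[:,2]*.114; sc=d["pos"]+R[:,2]*.110
p0=proj(tip).astype(int)-[40,45]; im=cv2.resize(d["frame"][p0[1]:p0[1]+75,p0[0]:p0[0]+80,::-1],None,fx=8,fy=8,interpolation=cv2.INTER_NEAREST)
for w,c in ((tip,(0,255,0)),(sc,(0,255,255)),(np.array([.4207,.3445,.095]),(0,0,255))):
    p=(proj(w)-p0+.5)*8; print(p); cv2.drawMarker(im,tuple(int(a) for a in p),c,cv2.MARKER_CROSS,16,1)
cv2.imwrite("pics/z8.png",im)
E
```

```text
t 24.45 tcp [0.4232 0.3436 0.2995] F [-0.2 -0.5 -0.6] w 0.0174
turn deg [ 0.14  0.01 -0.09] full scale [ 0.03  0.   -0.02]
shift mm after turn [ 1.  -2.7 69.5]  before turn [ 1.1 -2.9 69.5] dist/40 1.7
((420.42559814453125, 343.7518615722656), (48.48103713989258, 69.16566467285156), 70.4710464477539)
[331.96928797 370.99343144]
[332.06189897 379.85706663]
[330.52979691 198.99641682]
```

View pics/z8.png

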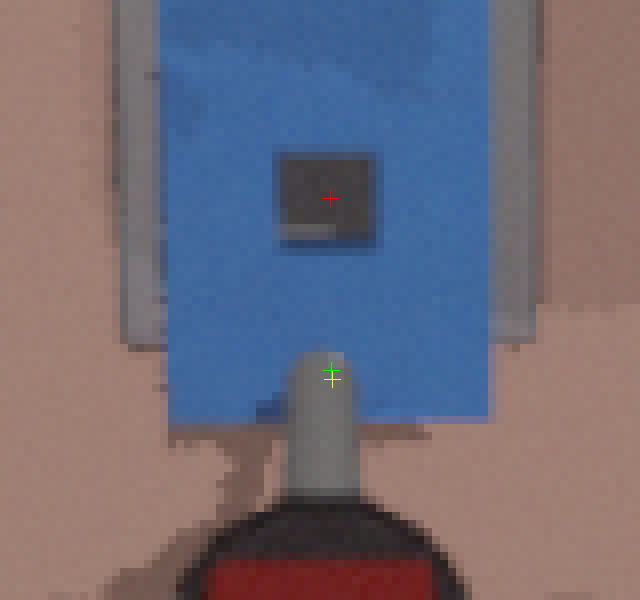

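The hole is at crop (326,200), matching its marker, and the rod tip is at (323,350), within about 1 mm of the prediction. I'll centre and lower.

Emit:
step_arm(targets=[{"x": 0.015, "y": -0.07, "z": 0.3, "wx": 0.03, "wy": 0, "wz": 0}, {"x": 0, "y": 0, "z": 0.6, "wx": 0, "wy": 0, "wz": 0}, {"x": 0, "y": 0, "z": 0.6, "wx": 0, "wy": 0, "wz": 0}, {"x": 0, "y": 0, "z": 0.3, "wx": 0, "wy": 0, "wz": 0}, {"x": 0, "y": 0, "z": 0, "wx": 0, "wy": 0, "wz": 0}, {"x": 0, "y": 0, "z": 0, "wx": 0, "wy": 0, "wz": 0}, {"x": 0, "y": 0, "z": 0, "wx": 0, "wy": 0, "wz": 0}])

```text
t: 25.2
tcp_pos: [0.4201, 0.3473, 0.2283]
orientation: [-3.141, -0.002, 1.22]
force: [-0.1, 0.6, -0.9]
width: 0.0183
```

```bash
python3 - <<'E'
from h import *
delta([.4208,.345,.1245],down(69.9))
E
```

```text
t 25.2 tcp [0.4201 0.3473 0.2283] F [-0.1  0.6 -0.9] w 0.0183
turn deg [-0.02 -0.12  0.03] full scale [-0.   -0.02  0.01]
shift mm after turn [ -1.9   1.4 103.8]  before turn [ -2.2   1.5 103.8] dist/40 2.6
```

Emit:
step_arm(targets=[{"x": -0.03, "y": 0.02, "z": 0.1, "wx": 0, "wy": 0, "wz": 0}, {"x": 0, "y": 0, "z": 0.1, "wx": 0, "wy": 0, "wz": 0}, {"x": 0, "y": 0, "z": 0, "wx": 0, "wy": 0, "wz": 0}])

```text
t: 25.5
tcp_pos: [0.4195, 0.3452, 0.2191]
orientation: [-3.14, 0.0, 1.221]
force: [-1.0, -0.6, -0.9]
width: 0.0178
```

Emit:
step_arm(targets=[{"x": 0, "y": 0, "z": 0, "wx": 0, "wy": 0, "wz": 0}])

```text
t: 25.6
tcp_pos: [0.4197, 0.3454, 0.2194]
orientation: [-3.14, -0.0, 1.221]
force: [-0.2, 0.5, -0.8]
width: 0.0176
```

```bash
python3 - <<'E'
from h import *
delta([.4208,.345,.1245],down(69.9))
E
```

```text
t 25.6 tcp [0.4197 0.3454 0.2194] F [-0.2  0.5 -0.8] w 0.0176
turn deg [-0.08 -0.02  0.04] full scale [-0.02 -0.    0.01]
shift mm after turn [-0.   1.2 94.9]  before turn [-0.1  1.4 94.9] dist/40 2.4
```

Next come a 1 mm nudge along tool y, then 88 mm down, checking force before the last few mm.

Emit:
step_arm(targets=[{"x": 0, "y": 0.03, "z": 0.05, "wx": 0, "wy": 0, "wz": 0}, {"x": 0, "y": 0, "z": 0.1, "wx": 0, "wy": 0, "wz": 0}, {"x": 0, "y": 0, "z": 0.15, "wx": 0, "wy": 0, "wz": 0}, {"x": 0, "y": 0, "z": 0.15, "wx": 0, "wy": 0, "wz": 0}, {"x": 0, "y": 0, "z": 0.15, "wx": 0, "wy": 0, "wz": 0}, {"x": 0, "y": 0, "z": 0, "wx": 0, "wy": 0, "wz": 0}])

```text
t: 26.2
tcp_pos: [0.4202, 0.3446, 0.1943]
orientation: [-3.139, 0.001, 1.221]
force: [-0.5, 0.6, -1.2]
width: 0.0177
```

Emit:
step_arm(targets=[{"x": 0, "y": 0, "z": 0.3, "wx": 0, "wy": 0, "wz": 0}, {"x": 0, "y": 0, "z": 0.3, "wx": 0, "wy": 0, "wz": 0}, {"x": 0, "y": 0, "z": 0.3, "wx": 0, "wy": 0, "wz": 0}, {"x": 0, "y": 0, "z": 0.3, "wx": 0, "wy": 0, "wz": 0}, {"x": 0, "y": 0, "z": 0.3, "wx": 0, "wy": 0, "wz": 0}, {"x": 0, "y": 0, "z": 0.1, "wx": 0, "wy": 0, "wz": 0}, {"x": 0, "y": 0, "z": 0, "wx": 0, "wy": 0, "wz": 0}, {"x": 0, "y": 0, "z": 0, "wx": 0, "wy": 0, "wz": 0}])

```text
t: 27.0
tcp_pos: [0.421, 0.3453, 0.1316]
orientation: [-3.141, -0.001, 1.221]
force: [-0.5, 0.7, -1.0]
width: 0.0177
```

Emit:
step_arm(targets=[{"x": 0, "y": 0, "z": 0.06, "wx": 0, "wy": 0, "wz": 0}, {"x": 0, "y": 0, "z": 0.06, "wx": 0, "wy": 0, "wz": 0}, {"x": 0, "y": 0, "z": 0.04, "wx": 0, "wy": 0, "wz": 0}, {"x": 0, "y": 0, "z": 0, "wx": 0, "wy": 0, "wz": 0}, {"x": 0, "y": 0, "z": 0, "wx": 0, "wy": 0, "wz": 0}])

```text
t: 27.5
tcp_pos: [0.4207, 0.3451, 0.125]
orientation: [-3.14, -0.0, 1.221]
force: [0.9, 0.3, -1.1]
width: 0.018
```

Emit:
step_arm(targets=[{"x": 0, "y": 0, "z": 0, "wx": 0, "wy": 0, "wz": 0}, {"x": 0, "y": 0, "z": 0, "wx": 0, "wy": 0, "wz": 0}, {"x": 0, "y": 0, "z": 0, "wx": 0, "wy": 0, "wz": 0}, {"x": 0, "y": 0, "z": 0, "wx": 0, "wy": 0, "wz": 0}, {"x": 0, "y": 0, "z": -0.3, "wx": 0, "wy": 0, "wz": 0}, {"x": 0, "y": 0, "z": -0.5, "wx": 0, "wy": 0, "wz": 0}, {"x": 0, "y": 0, "z": -0.7, "wx": 0, "wy": 0, "wz": 0}, {"x": 0, "y": 0, "z": -0.8, "wx": 0, "wy": 0, "wz": 0}, {"x": 0, "y": 0, "z": -0.8, "wx": 0, "wy": 0, "wz": 0}, {"x": 0, "y": 0, "z": 0, "wx": 0, "wy": 0, "wz": 0}, {"x": 0, "y": 0, "z": 0, "wx": 0, "wy": 0, "wz": 0}], gripper=-0.2)

```text
t: 28.6
tcp_pos: [0.4211, 0.3452, 0.2502]
orientation: [-3.141, -0.002, 1.221]
force: [-0.4, -0.3, -0.5]
width: 0.0379
```

```bash
python3 - <<'E'
from look import *
W,H=look("w9"); h,s,v=[H[...,i].astype(int) for i in range(3)]
B=(abs(W[...,0]-.43)<.08)&(abs(W[...,1]-.345)<.07)
for n,m in (("blue",B&(h>95)&(h<130)&(s>120)&(abs(W[...,2]-.095)<.005)),("redtop",B&((h<6)|(h>172))&(s>150)&(abs(W[...,2]-.152)<.008))):
    q=W[m]; print(n,len(q),np.median(q,0).round(4), cv2.minAreaRect((q[:,:2]*1000).astype(np.float32)))
d=vision.camera("scene"); np.savez("scene9.npz",**d); a=cv2.imread("pics/w9.png"); a=cv2.resize(a,(400,307))[:300]
b=cv2.resize(d["frame"][130:300,200:440,::-1],(400,283)); b=np.vstack([b,np.zeros((17,400,3),np.uint8)]); cv2.imwrite("pics/v9.png",np.hstack([a,b]))
W,N,H=cloud("scene9.npz"); C=w2c(W); h,s,v=[H[...,i].astype(int) for i in range(3)]
off=(C-SLOT)@NRM; o=(abs(C[...,1])<.1)&(abs((C-SLOT)@UP)<.05)&(h>=3)&(h<=20)&(s>150)&(off>.026)&(off<.04); print("fin y",np.median(C[o][:,1]),"lid front z",np.percentile(C[(abs(C[...,1])<.1)&(C[...,0]<-.02)&(C[...,0]>-.06)&(C[...,2]>.14)&(C[...,2]<.25)][:,2],[50,90]))
for n in ("jar","carton","beaker"): print(n,[(np.round(x["location"],3).tolist(),round(x["score"],2)) for x in boxes_of("scene",n)][:1])
E
```

```text
blue 2166 [0.4111 0.3477 0.0956] ((420.5118103027344, 343.7999572753906), (48.99492645263672, 69.552734375), 70.75550842285156)
redtop 415 [0.4196 0.3446 0.1514] ((420.1870422363281, 344.35577392578125), (17.104177474975586, 17.97222328186035), 69.9444351196289)
fin y 0.043412671008764336 lid front z [0.18660407 0.19005657]
jar [([0.448, -0.307, 0.059], 0.71)]
carton [([0.627, 0.307, 0.061], 0.82)]
beaker [([0.62, -0.288, 0.056], 0.76)]
```

View pics/v9.png

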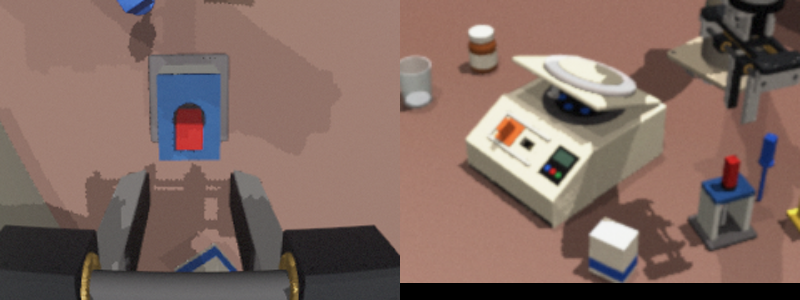

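The picture shows the rod upright in the blue stand, the lid up, the slot open with the shutter at its end, and the jaws clear. Handing in.

```bash
python3 -c "
from workcell import order
print(order.hand_in())"
```

```text
the job is handed in; nothing more can be done
None
```

I slid the shutter to its end stop and took the red-handled rod from the blue stand. I pressed the tab through the slot until the lid sprang up, then hung the rod back. The job was handed in at about 29 s, inside the 67 s limit; the hand-in gives no verdict.

Last checks:
- **Rod:** the handle is within about 1 mm of where it hung at the start. Its top is at 151 mm, so the handle centre is about 31 mm above the plate. It is upright, and the gripper is open about 100 mm above it.
- **Lid:** its front edge reads about 187 mm, against the 165 mm needed.
- **Jar, carton and beaker:** each reads within about 4 mm of its starting position, which is the detector's accuracy.
- **Shutter:** the cameras disagree slightly. The arm stalled against the stop at 45.8 mm. The wrist camera read about 47 mm, and the last scene picture read 43.4 mm. The scene camera also read about 5 mm low at the start, so I trust the stall.
- **Tab:** I did not measure it after pulling the rod out. The rod met no side force in the slot and was pulled fully clear, so the tab should have sprung back.

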